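Stand painted pieces in the drying rack

TASK

The painted wooden panel and the painted tile lie flat on their upturned pots: put both in the wooden drying rack to dry. Stand each upright on one of its short edges, resting fully down on the rack's board and roughly centred between the dowels, one in each of the two outer slots, with the middle slot left empty for air. Leave the two paint jars and the yellow bottle where they stand.

Things in the scene. Friction and masses are not known exactly. Their poses are not given: they have to be found in the camera images.
- panel: wooden art panel, 110 x 64 x 12 mm, painted blue with a white disc and a red dot in it. Origin at its centre; x along the 110 mm length, y along the 64 mm width, z out of the painted face. Starts flat, painted face up, on two upturned pots (its underside 40 mm above the table); either face and either short edge may be used in the rack.
- tile: white ceramic tile, 96 x 56 x 10 mm, with a green stripe and a yellow dot. Origin at its centre; x along the 96 mm length, y along the 56 mm width, z out of the painted face. Starts flat, painted face up, on two upturned pots (its underside 40 mm above the table).
- stand_a: fixed drip card 150 x 110 x 2 mm with blue spots, carrying two white upturned pots 40 mm tall over the table (38 mm wide at the foot, 30 mm at the top) 25 mm either side of its centre along x; the panel lies on it. Origin at the centre of its underside on the table.
- stand_b: the same with red spots; the tile lies on it. Origin at the centre of its underside on the table.
- rack: fixed wooden drying rack: board 130 (x) x 100 (y) x 15 mm with four rows of two upright dark dowels (8 mm thick, round tops 65 mm above the table). Rows at x = -42, -14, +14, +42 mm, the dowels of a row at y = -16 and +16 mm, so there are three slots 20 mm wide, at x = -28, 0, +28 mm, running along y and open at both ends. Origin at the centre of its underside on the table, z up.
- slot_far (a point): floor of the rack's outer slot on its +x side: the centre of the slot, on top of the board (15 mm above the table); axes as the rack's.
- slot_near (a point): floor of the rack's outer slot on its -x side: the centre of the slot, on top of the board; axes as the rack's.
- red_jar: paint jar with red body and black lid, 54 mm across, 71 mm tall; bystander. Origin at the centre of its underside.
- blue_jar: paint jar with blue body and black lid, 54 mm across, 71 mm tall; bystander. Origin at the centre of its underside.
- squeeze_bottle: yellow squeeze bottle, 60 mm across, 160 mm tall; bystander. Origin at the centre of its underside.
There are look-alikes about, which are no part of the job. Several things look just like the rack: the one meant starts nearest to the robot's base. What is shaped like the panel but purple is not meant.

How it is judged:
By the outcome, as a careful person would: the job done as asked, in the order asked, and still so for the second after the job is handed in, with the robot touching nothing.
It also fails if it takes over 64 s, if anything falls off the work surface, if the arm or the gripper's body presses on something with over 40 N, if the wrist force passes 120 N, or if a joint passes its speed limit or range.

ROBOT

A 6-joint arm with a two-finger parallel gripper is mounted at the origin on the work surface. World frame = base frame: x ahead of the robot, y to its left, z up, the work surface at z = 0. Lengths are in m, angles in rad, forces in N, time in s.
With the tool pointing down it reaches from about 0.3 to 0.875 m from the base axis. Payload 6.4 kg.
Tool frame: the origin (TCP) lies midway between the tips of the shut fingers; the grasp point (between the pads) lies 19 mm behind it; z points along the fingers, y is the line along which they close (so a half turn about z gives the same grasp; the last joint's range is limited). The gripper opens to 85 mm and grips with 20 to 120 N. Pads are 22 mm wide; open, the fingers measure 114 mm over their backs; the gripper's body (76 mm by 85 mm) begins 54 mm behind the grasp point. The pads swing forward as they close: fully open they stand 13 mm farther back than shut.
Start: joints at [0.983, 0.181, 1.607, -0, 1.354, -0.206], TCP at [0.214, 0.534, 0.231] pointing down, gripper open.
Joint ranges: [-2.99, 2.99], [-0.89, 2.07], [0.3, 2.58], [-1.14, 4.28], [0, 2.63], [-3.12, 3.12]. Speed limits (rad/s): [2.57, 2.57, 3.01, 3.14, 3.14, 3.14].

INTERFACE

Orientations are given as a unit quaternion [w, x, y, z].
In Python, from bench import ctrl, vision, workorder gives the robot as it stands. The module is installed in compiled form; this text tells all that it offers.
- The arm moves only by the tool servo_tool, never from a script. Its argument "steps" is a list of rows, each an object of numbers: "dx", "dy", "dz": the shift along the world's x, y, z as a fraction of full scale; "wx", "wy", "wz": the turn, a rotation vector about the world's x, y, z as a fraction of full scale. A call has exactly 5 rows; each row is the pose to reach, as a shift and turn from the pose commanded when the call began, turning the shorter way round; what a row does not reach only later rows make up. Full scale, the value 1, is 100 mm for a shift and pi rad for a turn. A row lasts 1/12 s, in which the tool goes at most 41.7 mm and 7.16 degrees, less where a joint would pass 70% of its speed; a pose out of reach is approached as far as the arm can. A call with a number of a shift or a turn outside -1 to 1 is refused whole. A call with a gripper value outside its range is refused whole. "jaw" is the opening, from 0 (shut) to 1 (fully open), set as the call begins (left out, the last holds). The fingers move at their own pace and stop on an object; the grip force is fixed at half the most. Time passes only in rows, so rows that repeat a pose let the fingers close, or fill a call up. It gives the time, the measured TCP pose, the force, the opening and the grip force at its end, in the units of the state.
- ctrl.get_obs(): the state, without advancing time (a new reading comes with each control period).
- vision.camera(name): name is "scene" or "side" or "wrist"; returns a dict with "frame" (480x640x3 uint8, red, green, blue), "vfov" (degrees; the focal length in pixels is half the picture's height over the tangent of half this angle, whatever the lens; pixels are square), "cx", "cy" (the principal point, pixels), "camera_from_world" (4x4, takes a point from world to camera coordinates). Camera axes: x right, y up, looking along -z (the intrinsics and any distortion apply to the point x, -y, -z); pixel columns grow to the right and rows downward; lengths in m; the calibration is good to about 2 mm. A picture is of the moment at which its call begins. There is no depth.
- workorder.hand_in(): hands the job in; it is judged then, once.
The state is a dict: "time_s": time; "q": joint angles; "dq": joint speeds; "joint_efforts": joint torques, N m; "eef_pos": TCP position; "eef_rot": TCP orientation; "wrist_force": force on the tool from outside, world axes, zero at the start; "torque": the same for the moment, N m; "opening": opening from 0.0 (shut) to 1.0 (fully open); "grasp_force": force on a finger pad.
Only numpy, scipy, OpenCV 4.12 (cv2) and the standard library are available. Lean on these libraries where they do the work, as an engineer would, in place of code of your own. Each camera call takes 0.05 s, during which the arm holds its last target. There are 200 camera calls.

## Working session

There is one attempt and no reset: what is moved stays moved. The work goes in short steps, Python scripts to look and compute and a tool call to move; the robot and the scene stay as the last step left them, time stands still between calls to the robot, and variables do not carry over. Pictures are saved under pics/ and viewed, at most 10 in all, crops included, and the job is handed in when it is done.

Besides the shell and the picture viewer there is one more tool, called after ">>>" by a JSON object that holds its "method" and its "body", one argument or row to a line. servo_tool: Moves the arm, as the interface text tells. Its arguments: {"type":"object","properties":{"steps":{"type":"array","items":{"type":"object","properties":{"dx":{"type":"number"},"dy":{"type":"number"},"dz":{"type":"number"},"wx":{"type":"number"},"wy":{"type":"number"},"wz":{"type":"number"}}}},"jaw":{"type":"number"}},"required":["steps"]}

```bash
mkdir -p pics
cat > h.py <<'E'
import numpy as np, cv2
from bench import ctrl, vision, workorder
def snap(n,f):
    c=vision.camera(n); cv2.imwrite('pics/'+f,c['frame'][:,:,::-1])
    np.savez('pics/'+f[:-4]+'.npz',**{k:np.array(v) for k,v in c.items()}); return c
def K(c):
    f=240/np.tan(np.radians(float(c['vfov']))/2); return f
def ray(c,u,v,z):
    f=K(c); T=np.array(c['camera_from_world']); R=T[:3,:3]; o=-R.T@T[:3,3]
    d=R.T@np.array([(u-c['cx'])/f,-(v-c['cy'])/f,-1]); return o+d*(z-o[2])/d[2]
def proj(c,p):
    f=K(c); T=np.array(c['camera_from_world']); q=np.atleast_2d(p)@T[:3,:3].T+T[:3,3]
    return np.c_[c['cx']+f*q[:,0]/-q[:,2], c['cy']-f*q[:,1]/-q[:,2]]
E
python3 - <<'E'
from h import *
for n in ['scene','side','wrist']:
    c=snap(n,n+'0.png'); print(n,[k for k in c],c['vfov'],c['cx'],c['cy']); T=c['camera_from_world'];print(np.round(-T[:3,:3].T@T[:3,3],3),np.round(T[:3,:3],2).tolist())
print(ctrl.get_obs())
E
```

```text
scene ['frame', 'vfov', 'cx', 'cy', 'camera_from_world'] 43.32589065520501 332.16198115074735 240.90736445081114
[ 1.381 -0.223  1.421] [[0.22, 0.98, 0.01], [-0.84, 0.18, 0.52], [0.5, -0.12, 0.86]]
side ['frame', 'vfov', 'cx', 'cy', 'camera_from_world'] 57.57097583702188 319.4296299684704 242.19907780019287
[ 0.516 -0.798  0.834] [[0.99, -0.1, 0.02], [0.06, 0.69, 0.72], [-0.08, -0.72, 0.69]]
wrist ['frame', 'vfov', 'cx', 'cy', 'camera_from_world'] 68.04545914019052 316.34384495469 235.684524120477
[0.143 0.56  0.373] [[0.37, 0.93, -0.0], [-0.89, 0.36, -0.29], [-0.27, 0.11, 0.96]]
{'time_s': 0.15, 'q': array([ 9.82697198e-01,  1.81390255e-01,  1.60775508e+00, -3.98037501e-06,
        1.35381557e+00, -2.06312424e-01]), 'dq': array([-5.21584025e-04, -3.23635229e-03, -2.68328956e-03,  2.30177733e-04,
        6.57635994e-05,  1.64234503e-03]), 'joint_efforts': array([ 6.44393676e-04, -4.45258713e+01, -3.51692140e+01, -2.68832055e-04,
        5.89818461e-03,  3.56247153e-05]), 'eef_pos': array([0.2139875 , 0.53324812, 0.23059117]), 'eef_rot': array([-2.62856738e-04,  1.89735629e-01,  9.81834978e-01, -6.31613549e-04]), 'wrist_force': array([-0.49808936,  0.48711226,  0.13396355]), 'torque': array([-0.00131133, -0.01160033, -0.02872076]), 'grasp_force': 0.0, 'opening': 0.9998523729135279}
```

View pics/scene0.png

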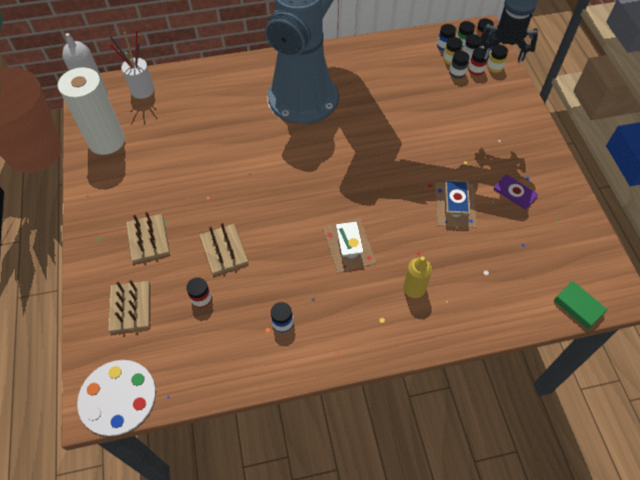

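View pics/side0.png

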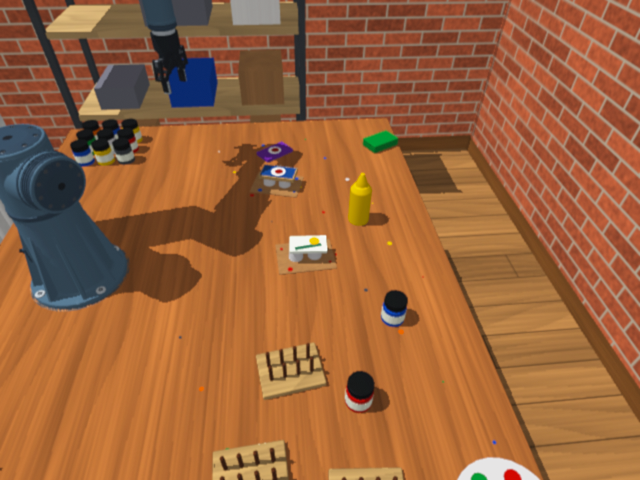

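```bash
cat >> h.py <<'E'
def rect(c,x,y,z,s,n=250):  # top-down view at height z, centre x,y, s m wide: right=-y? here right=+x, up=+y
    w=[(x-s/2,y+s/2),(x+s/2,y+s/2),(x+s/2,y-s/2),(x-s/2,y-s/2)]
    src=proj(c,[(a,b,z) for a,b in w]).astype(np.float32)
    H=cv2.getPerspectiveTransform(src,np.float32([(0,0),(n,0),(n,n),(0,n)]))
    return cv2.warpPerspective(np.ascontiguousarray(c['frame'][:,:,::-1]),H,(n,n),flags=cv2.INTER_CUBIC)
def blob(c,x,y,z,s,fn,n=600):
    im=rect(c,x,y,z,s,n); h=cv2.cvtColor(im,cv2.COLOR_BGR2HSV); m=fn(h).astype(np.uint8)*255
    cs,_=cv2.findContours(m,cv2.RETR_EXTERNAL,cv2.CHAIN_APPROX_NONE); k=max(cs,key=cv2.contourArea)
    (u,v),(w,hh),a=cv2.minAreaRect(k); return (x-s/2+u*s/n, y+s/2-v*s/n, w*s/n*1e3, hh*s/n*1e3, a)
E
python3 - <<'E'
from h import *
S=dict(np.load('pics/scene0.npz')); D=dict(np.load('pics/side0.npz'))
for n,u,v,z in [('panel',457,198,.052),('tile',349,240,.05),('rack',223,249,.015),('rackB',147,238,.015),('rackC',130,307,.015),('red',200,286,.07),('blue',282,311,.07),('bot',422,259,.16)]: print(n,ray(S,u,v,z))
for n,u,v,z in [('panel',278,173,.052),('tile',308,243,.05),('rack',290,370,.015),('red',360,381,.07),('blue',396,298,.07),('bot',362,175,.16)]: print('side',n,ray(D,u,v,z))
P=ray(S,457,198,.052);T=ray(S,349,240,.05);R=ray(S,223,249,.015)
rows=[]
for c in (S,D): rows.append(np.hstack([rect(c,P[0],P[1],.052,.2),rect(c,T[0],T[1],.05,.2),rect(c,R[0],R[1],.015,.2)]))
cv2.imwrite('pics/rect0.png',np.vstack(rows))
for c in (S,D):
    print(blob(c,P[0],P[1],.052,.18,lambda h:(abs(h[...,0].astype(int)-108)<14)&(h[...,1]>140)))
    print(blob(c,T[0],T[1],.05,.18,lambda h:(h[...,2]>215)))
E
```

```text
panel [0.51794795 0.33450446 0.052     ]
tile [0.58469155 0.01112154 0.05      ]
rack [ 0.5190386  -0.32070231  0.015     ]
rackB [ 0.4402488  -0.51768059  0.015     ]
rackC [ 0.63831512 -0.57311622  0.015     ]
red [ 0.64685734 -0.38651544  0.07      ]
blue [ 0.75796072 -0.19902749  0.07      ]
bot [0.73793477 0.15078854 0.16      ]
side panel [0.51271258 0.3286209  0.052     ]
side tile [0.57983207 0.01250459 0.05      ]
side rack [ 0.51471764 -0.32612513  0.015     ]
side red [ 0.64591617 -0.39307625  0.07      ]
side blue [ 0.75981429 -0.20137419  0.07      ]
side bot [0.7350761  0.14636063 0.16      ]
(np.float64(0.5363843496115966), np.float64(0.3297766965543177), 42.46079864501953, 51.209710693359376, 15.897490501403809)
(np.float64(0.5771639110480073), np.float64(0.013364865194870859), 95.99366455078125, 56.076640319824214, 3.122130870819092)
(np.float64(0.544034001711206), np.float64(0.33043243385900517), 32.22498092651367, 49.94068450927734, 16.735994338989258)
(np.float64(0.5789174663458588), np.float64(0.013660113607956798), 97.20320434570311, 60.40881042480469, 3.157944917678833)
```

View pics/rect0.png

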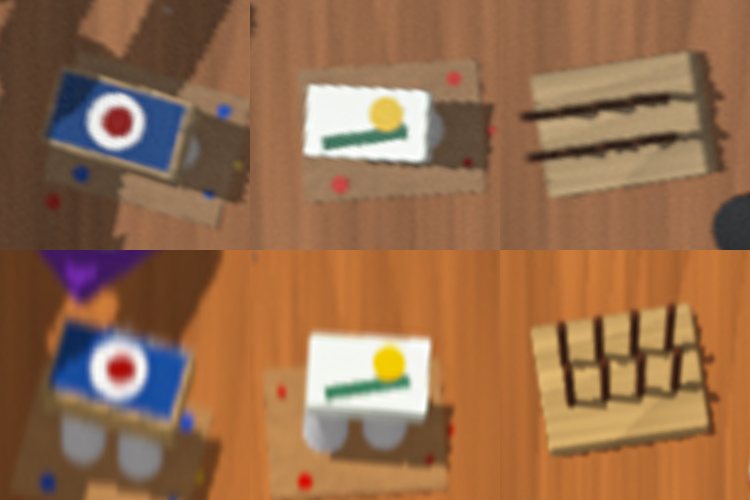

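Racks at scene (223,249), (147,238) and (130,307). The first is nearest the base, at about (.516,-.32). The panel is at about (.514,.336) with yaw about -14°, and the tile at (.578,.013) with yaw about -3°. Next I'll move above the panel for a close wrist look.

>>> {"method": "servo_tool", "body": {
  "steps": [
    {"dx": 0.2,"dy": -0.13},
    {"dx": 0.4,"dy": -0.26},
    {"dx": 0.6,"dy": -0.4,"wz": 0.02},
    {"dx": 0.8,"dy": -0.53,"wz": 0.04},
    {"dx": 1,"dy": -0.66,"wz": 0.04}
  ],
  "jaw": 1
}}

```text
$.steps[0]: bad value
```

>>> {"method": "servo_tool", "body": {
  "steps": [
    {"dx": 0.2,"dy": -0.13},
    {"dx": 0.4,"dy": -0.26},
    {"dx": 0.6,"dy": -0.4},
    {"dx": 0.8,"dy": -0.53},
    {"dx": 1,"dy": -0.66}
  ]
}}

```text
$.steps[0]: bad value
```

>>> {"method": "servo_tool", "body": {
  "steps": [
    {"dx": 0.2,"dy": -0.13},
    {"dx": 0.4,"dy": -0.26},
    {"dx": 0.6,"dy": -0.4},
    {"dx": 0.8,"dy": -0.6},
    {"dx": 0.8,"dy": -0.6}
  ]
}}

```text
$.steps[0]: bad value
```

Run:
```python
from h import *
o=ctrl.get_obs(); print(o['q'].tolist(),o['eef_pos'],o['eef_rot'],o['time_s'])
c=snap('wrist','w1.png')
cv2.imwrite('pics/w1r.png',rect(c,.514,.336,.052,.2,560))
```

```text
[0.9826971980177488, 0.1813902554536126, 1.6077550800528118, -3.980375010647083e-06, 1.3538155660679625, -0.20631242422409526] [0.2139875  0.53324812 0.23059117] [-2.62856738e-04  1.89735629e-01  9.81834978e-01 -6.31613549e-04] 0.15
```

View pics/w1r.png

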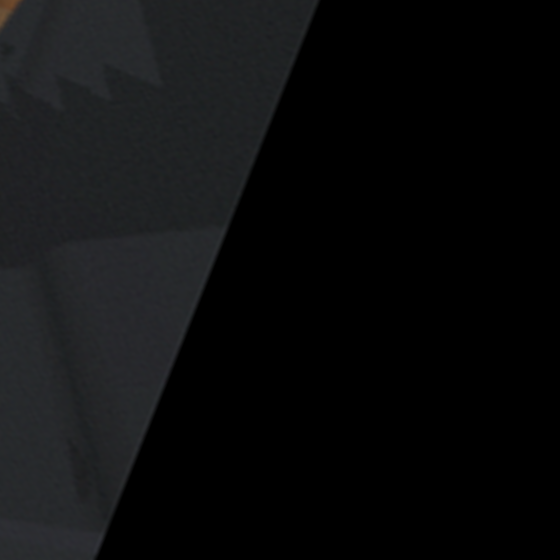

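The moves were refused, most likely because every row needs all six keys. So the picture shows only the gripper at the start pose. I'll resend with full rows.

>>> {"method": "servo_tool", "body": {
  "steps": [
    {"dx": 0.2,"dy": -0.13,"dz": 0,"wx": 0,"wy": 0,"wz": 0.01},
    {"dx": 0.4,"dy": -0.26,"dz": 0,"wx": 0,"wy": 0,"wz": 0.02},
    {"dx": 0.6,"dy": -0.4,"dz": 0,"wx": 0,"wy": 0,"wz": 0.03},
    {"dx": 0.8,"dy": -0.53,"dz": 0,"wx": 0,"wy": 0,"wz": 0.04},
    {"dx": 1,"dy": -0.66,"dz": 0,"wx": 0,"wy": 0,"wz": 0.04}
  ],
  "jaw": 1
}}

```text
time_s: 0.62
eef_pos: [0.3149, 0.4669, 0.2311]
eef_rot: [-0.0, 0.127, 0.992, -0.0]
wrist_force: [0.0, 0.7, -0.6]
opening: 0.993
grasp_force: 0.0
```

>>> {"method": "servo_tool", "body": {
  "steps": [
    {"dx": 0.2,"dy": -0.13,"dz": 0,"wx": 0,"wy": 0,"wz": 0},
    {"dx": 0.4,"dy": -0.26,"dz": 0,"wx": 0,"wy": 0,"wz": 0},
    {"dx": 0.6,"dy": -0.4,"dz": 0,"wx": 0,"wy": 0,"wz": 0},
    {"dx": 0.8,"dy": -0.53,"dz": 0,"wx": 0,"wy": 0,"wz": 0},
    {"dx": 1,"dy": -0.66,"dz": 0,"wx": 0,"wy": 0,"wz": 0}
  ]
}}

```text
time_s: 1.03
eef_pos: [0.415, 0.4008, 0.2311]
eef_rot: [-0.0, 0.128, 0.992, -0.0]
wrist_force: [-0.1, -0.0, -0.6]
opening: 1.002
grasp_force: 0.0
```

>>> {"method": "servo_tool", "body": {
  "steps": [
    {"dx": 0.2,"dy": -0.13,"dz": 0,"wx": 0,"wy": 0,"wz": 0},
    {"dx": 0.4,"dy": -0.26,"dz": 0,"wx": 0,"wy": 0,"wz": 0},
    {"dx": 0.6,"dy": -0.4,"dz": 0,"wx": 0,"wy": 0,"wz": 0},
    {"dx": 0.8,"dy": -0.6,"dz": 0,"wx": 0,"wy": 0,"wz": 0},
    {"dx": 0.8,"dy": -0.6,"dz": 0,"wx": 0,"wy": 0,"wz": 0}
  ]
}}

```text
time_s: 1.45
eef_pos: [0.4975, 0.3383, 0.231]
eef_rot: [0.001, 0.13, 0.992, -0.001]
wrist_force: [-0.0, 0.1, 0.7]
opening: 0.998
grasp_force: 0.0
```

Run:
```python
from h import *
o=ctrl.get_obs(); print(o['q'].tolist(),o['eef_pos'],o['eef_rot'],o['time_s'])
c=snap('wrist','w2.png')
cv2.imwrite('pics/w2r.png',np.hstack([cv2.resize(c['frame'][:,:,::-1],(400,300)),rect(c,.514,.336,.052,.2,300)]))
print(blob(c,.514,.336,.052,.2,lambda h:(abs(h[...,0].astype(int)-108)<14)&(h[...,1]>140)))
```

```text
[0.4011867286533832, 0.23948450237308755, 1.5379361938652663, -0.0019890373109993924, 1.3637406101592924, -0.909357248175732] [0.49748031 0.33831354 0.23095984] [ 6.79089195e-04  1.29556669e-01  9.91571518e-01 -7.29866364e-04] 1.45
(0.5093763427734376, 0.3369491373697917, 100.41838582356772, 54.40971374511719, 16.090816497802734)
```

View pics/w2r.png

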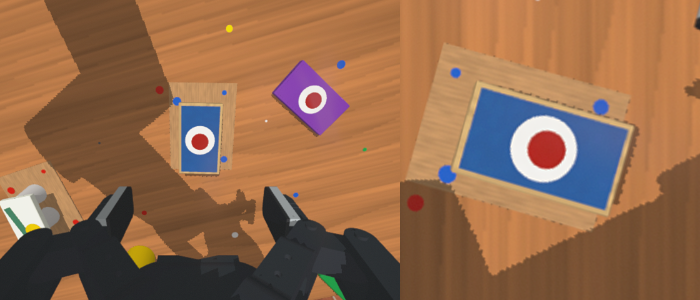

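The wrist picture shows the panel's blue face (left half, 200,138) on its blue-spotted card. The blue area measures 100 x 54 mm, plus a 5 mm bare border on each side, which matches the panel. I'll re-measure now that the arm is still.

Run:
```python
from h import *
B=lambda h:(abs(h[...,0].astype(int)-110)<15)&(h[...,1]>120)&(h[...,2]>25)
c=snap('wrist','w3.png')
print(blob(c,.514,.336,.052,.18,B))
for f in('scene0','side0'):
    c=dict(np.load(f'pics/{f}.npz')); print(f,blob(c,.514,.336,.052,.13,B))
o=ctrl.get_obs(); print(o['q'].tolist(),o['eef_pos'],o['eef_rot'],o['time_s'])
```

```text
(0.5093531311035157, 0.3369108215332032, 100.7577392578125, 54.81446228027343, 16.12259864807129)
scene0 (0.5106034749348959, 0.33719819946289065, 97.31393432617188, 52.05269877115886, 16.04900360107422)
side0 (0.5430815226236979, 0.33083288879394535, 35.34362767537435, 51.93504231770833, 15.7009916305542)
[0.4057951859027108, 0.23812806915214915, 1.5397599531074235, 0.0002091206423834036, 1.3645464780131247, -0.9067504480347843] [0.49466004 0.34080964 0.23087281] [-4.14291888e-04  1.28788085e-01  9.91672043e-01 -1.26535280e-04] 1.55
```

>>> {"method": "servo_tool", "body": {
  "steps": [
    {"dx": 0,"dy": 0,"dz": 0,"wx": -0.01,"wy": -0.03,"wz": 0},
    {"dx": 0,"dy": 0,"dz": 0,"wx": -0.02,"wy": -0.07,"wz": 0},
    {"dx": 0,"dy": 0,"dz": 0,"wx": -0.03,"wy": -0.11,"wz": 0},
    {"dx": 0,"dy": 0,"dz": 0,"wx": -0.04,"wy": -0.14,"wz": 0},
    {"dx": 0,"dy": 0,"dz": 0,"wx": -0.05,"wy": -0.17,"wz": 0}
  ]
}}

```text
time_s: 1.97
eef_pos: [0.4928, 0.3431, 0.2321]
eef_rot: [0.274, 0.122, 0.953, -0.042]
wrist_force: [0.6, -0.7, -1.0]
opening: 0.999
grasp_force: 0.0
```

Run:
```python
from h import *
o=ctrl.get_obs(); print(o['q'].tolist(),o['eef_pos'],o['eef_rot'],o['time_s'])
```

```text
[0.6362290005320249, 0.08642487494285778, 1.8152169286205135, -0.5460458468225189, 0.9495554566651437, -0.4226957661383798] [0.49279377 0.34305771 0.23208532] [ 0.27402238  0.12166555  0.95307212 -0.04198539] 1.9667
```

```bash
cat > kin.py <<'E'
import numpy as np
from scipy.optimize import least_squares
from scipy.spatial.transform import Rotation as R
Ry=lambda a:R.from_euler('y',a); Rz=lambda a:R.from_euler('z',a)
lo=np.array([-2.99,-.89,.3,-1.14,0,-3.12]);hi=np.array([2.99,2.07,2.58,4.28,2.63,3.12])
def fk(q,P,s):
    h,L1,a,L2,d,e1,e2,g=P
    r=Rz(q[0])*Ry(q[1]); p=np.array([0,0,h])+Rz(q[0]).apply([0,e1,0])
    p=p+r.apply([0,0,L1]); r=r*Ry(q[2]); p=p+r.apply([a,0,L2]); r=r*Rz(s[0]*q[3]); p=p+r.apply([0,e2,0])
    r=r*Ry(q[4]); p=p+r.apply([g,0,d]); r=r*Rz(s[1]*q[5]+np.pi/2*s[2])
    return p,r
D=[([0.98269719,0.18139025,1.60775508,0,1.35381557,-0.20631242],[0.2139875,0.53324812,0.23059117],[-2.6e-4,.18973563,.98183498,-6.3e-4]),
([0.4057951859,0.238128069,1.539759953,0.00020912,1.364546478,-0.906750448],[0.49466004,0.34080964,0.23087281],[-4.1e-4,.128788,.991672,-1.3e-4]),
([0.4011867,0.2394845,1.5379362,-0.001989,1.3637406,-0.9093572],[0.49748031,0.33831354,0.23095984],[6.8e-4,.12955667,.99157152,-7.3e-4]),
([0.636229,0.086424875,1.8152169,-0.54604585,0.94955546,-0.42269577],[0.49279377,0.34305771,0.23208532],[.27402238,.12166555,.95307212,-.04198539])]
Q=lambda w:R.from_quat(list(w[1:])+[w[0]])
def fit(D):
    best=None
    for s in [(i,j,k) for i in(1,-1) for j in(1,-1) for k in(1,-1)]:
        def f(P):
            o=[]
            for q,p,w in D:
                pp,r=fk(q,P,s); o+=list((pp-p)*10)+list((r.inv()*Q(w)).as_rotvec())
            return np.r_[o,(np.array(P)-P0)*.002]
        P0=np.array([.25,.4,0,.4,.2,.117,0,0.])
        x=least_squares(f,P0)
        if best is None or x.cost<best[0]: best=(x.cost,s,x.x,x.fun[:-8])
    return best
def ik(p,rot,P,s,q0):
    f=lambda q:np.r_[(fk(q,P,s)[0]-p)*10,(fk(q,P,s)[1].inv()*rot).as_rotvec()*3]
    x=least_squares(f,np.clip(q0,lo+.01,hi-.01),bounds=(lo,hi)); return x.x,x.cost
def tool(head,a,flip):  # tool z points a off straight down towards heading (world deg)
    h=np.radians(head); u=np.array([np.cos(h),np.sin(h),0]); z=np.array([0,0,-np.cos(np.radians(a))])+np.sin(np.radians(a))*u
    y=np.array([-u[1],u[0],0])*flip; x=np.cross(y,z); return R.from_matrix(np.c_[x,y,z])
E
python3 - <<'E'
from kin import *
b=fit(D); print(b[0],b[1],b[2].round(4)); print(np.round(b[3].reshape(-1,6),3)[:, :])
P,s=b[2],b[1]
q=np.array(D[3][0]); 
print(tool(-16,32,1).as_quat(), Q(D[3][2]).as_quat())
fl=1 if (tool(-16,32,1).inv()*Q(D[3][2])).magnitude()<.5 else -1
for a in (25,32,40,45,50):
  qq=q
  for nm,p,hd,t in [('panel',(.49,.34,.03),-16,a),('panelup',(.49,.34,.2),-16,a),('tile',(.55,.01,.03),-3,a),('mid',(.5,0,.25),0,0),('rackpre',(.517,-.32,.25),8,0),('rackT',(.517,-.32,.25),8,(a-90)/2),('rackhi',(.517,-.32,.2),8,a-90),('near',(.47,-.33,.08),8,a-90),('far',(.53,-.32,.08),8,a-90)]:
    qq,c=ik(np.array(p),tool(hd,t,fl),P,s,qq); print(a,nm,np.round(qq,2),'%.1e'%c)
E
```

```text
8.02196132641906e-08 (1, 1, 1) [ 0.3134  0.4382  0.0855  0.5145  0.3189  0.1178  0.     -0.    ]
[[-0.  0.  0. -0. -0. -0.]
 [ 0. -0. -0.  0. -0. -0.]
 [ 0. -0. -0.  0. -0. -0.]
 [ 0.  0. -0.  0.  0. -0.]]
[ 0.13378177  0.95190676 -0.03836131  0.27295487] [ 0.12166555  0.95307212 -0.04198539  0.27402238]
25 panel [ 0.58  0.4   1.87 -0.56  0.65 -0.3 ] 6.9e-31
25 panelup [ 0.58  0.13  1.8  -0.4   0.96 -0.52] 3.6e-30
25 tile [-0.25  0.21  2.14  0.23  0.37 -1.96] 3.2e-30
25 mid [-0.24 -0.01  1.77  0.    1.38 -1.81] 3.5e-20
25 rackpre [-0.75  0.24  1.5   0.    1.4  -2.46] 1.7e-18
25 rackT [-0.57  0.59  1.13 -0.37  1.86 -2.3 ] 5.7e-30
25 rackhi [-0.47  1.    0.84 -0.72  2.22 -2.34] 6.5e-26
25 near [-0.51  1.06  0.98 -0.66  2.03 -2.22] 6.2e-22
25 far [-0.47  1.18  0.76 -0.66  2.14 -2.26] 1.6e-19
32 panel [ 0.63  0.41  1.91 -0.81  0.62 -0.03] 1.4e-20
32 panelup [ 0.63  0.12  1.85 -0.57  0.89 -0.36] 2.1e-22
32 tile [-0.26  0.2   2.22  0.57  0.21 -2.32] 2.0e-26
32 mid [-0.24 -0.01  1.77  0.    1.38 -1.81] 1.6e-23
32 rackpre [-0.75  0.24  1.5   0.    1.4  -2.46] 1.7e-18
32 rackT [-0.58  0.55  1
[... 975 characters left out ...]
0.61  0.47  1.24 -0.27  1.71 -2.32] 2.2e-23
45 rackhi [-0.52  0.77  1.03 -0.49  1.96 -2.27] 2.9e-21
45 near [-0.56  0.83  1.2  -0.48  1.74 -2.2 ] 1.0e-21
45 far [-0.51  0.93  1.02 -0.46  1.83 -2.19] 2.0e-27
50 panel [ 0.75  0.48  1.89 -1.14  0.75  0.36] 8.3e-02
50 panelup [ 0.76  0.16  1.96 -1.09  0.84  0.16] 2.3e-21
50 tile [-0.18  0.16  2.28 -1.14  0.   -0.52] 2.0e-01
50 mid [-0.24 -0.01  1.77  0.    1.38 -1.81] 4.6e-29
50 rackpre [-0.75  0.24  1.5   0.    1.4  -2.46] 1.7e-18
50 rackT [-0.62  0.45  1.27 -0.24  1.68 -2.33] 8.1e-26
50 rackhi [-0.54  0.71  1.09 -0.44  1.89 -2.27] 6.9e-24
50 near [-0.58  0.77  1.26 -0.44  1.66 -2.21] 3.9e-21
50 far [-0.53  0.87  1.08 -0.42  1.75 -2.19] 2.6e-29
```

```bash
cat > plan.py <<'E'
from kin import *
from bench import ctrl
def go(pos,rot):
    o=ctrl.get_obs(); r=(rot*Q(o['eef_rot']).inv()).as_rotvec()/np.pi; d=(np.array(pos)-o['eef_pos'])*10
    print('t',round(o['time_s'],2),'d',d.round(3),'w',r.round(4),'rows',max(np.abs(r).max()*180/7.16,np.linalg.norm(d)/.417).round(1)); return o
E
python3 - <<'E'
from plan import *
go((.496,.341,.0233),tool(-16.1,25,1))
E
```

```text
t 1.97 d [ 0.032 -0.021 -2.088] w [ 0.0147  0.0373 -0.0076] rows 5.0
```

>>> {"method": "servo_tool", "body": {
  "steps": [
    {"dx": 0,"dy": 0,"dz": -0.2,"wx": 0.015,"wy": 0.037,"wz": -0.008},
    {"dx": 0,"dy": 0,"dz": -0.5,"wx": 0.015,"wy": 0.037,"wz": -0.008},
    {"dx": 0,"dy": 0,"dz": -0.8,"wx": 0.015,"wy": 0.037,"wz": -0.008},
    {"dx": 0,"dy": 0,"dz": -1,"wx": 0.015,"wy": 0.037,"wz": -0.008},
    {"dx": 0,"dy": 0,"dz": -1,"wx": 0.015,"wy": 0.037,"wz": -0.008}
  ]
}}

```text
time_s: 2.38
eef_pos: [0.49, 0.3405, 0.1258]
eef_rot: [0.208, 0.137, 0.968, -0.034]
wrist_force: [-1.3, 0.3, -1.2]
opening: 1.0
grasp_force: 0.0
```

Run:
```python
from plan import *
go((.496,.341,.0233),tool(-16.1,25,1))
from h import *
c=snap('wrist','w4.png')
B=lambda h:(abs(h[...,0].astype(int)-110)<15)&(h[...,1]>120)&(h[...,2]>25)
print(blob(c,.514,.336,.052,.16,B))
go((.496,.341,.0233),tool(-16.1,25,1))
```

```text
t 2.38 d [ 0.06   0.005 -1.025] w [ 0.0015 -0.0041  0.0009] rows 2.5
(0.5089366129557291, 0.3369727864583334, 100.70604654947917, 55.11129557291666, 16.059988021850586)
t 2.43 d [ 0.044 -0.003 -1.053] w [ 0.001  -0.0031  0.0008] rows 2.5
```

>>> {"method": "servo_tool", "body": {
  "steps": [
    {"dx": 0.02,"dy": 0,"dz": -0.2,"wx": 0,"wy": -0.002,"wz": 0},
    {"dx": 0.02,"dy": 0,"dz": -0.5,"wx": 0,"wy": -0.002,"wz": 0},
    {"dx": 0.02,"dy": 0,"dz": -0.8,"wx": 0,"wy": -0.002,"wz": 0},
    {"dx": 0.02,"dy": 0,"dz": -1,"wx": 0,"wy": -0.002,"wz": 0},
    {"dx": 0.02,"dy": 0,"dz": -1,"wx": 0,"wy": -0.002,"wz": 0}
  ]
}}

```text
time_s: 2.85
eef_pos: [0.4941, 0.3408, 0.0286]
eef_rot: [0.213, 0.138, 0.967, -0.032]
wrist_force: [-1.1, -1.2, 0.3]
opening: 1.0
grasp_force: 0.0
```

>>> {"method": "servo_tool", "body": {
  "steps": [
    {"dx": 0,"dy": 0,"dz": -0.06,"wx": 0,"wy": 0,"wz": 0},
    {"dx": 0,"dy": 0,"dz": -0.06,"wx": 0,"wy": 0,"wz": 0},
    {"dx": 0,"dy": 0,"dz": -0.06,"wx": 0,"wy": 0,"wz": 0},
    {"dx": 0,"dy": 0,"dz": -0.06,"wx": 0,"wy": 0,"wz": 0},
    {"dx": 0,"dy": 0,"dz": -0.06,"wx": 0,"wy": 0,"wz": 0}
  ]
}}

```text
time_s: 3.27
eef_pos: [0.4971, 0.3423, 0.027]
eef_rot: [0.216, 0.139, 0.966, -0.03]
wrist_force: [-0.1, -0.0, 0.6]
opening: 0.999
grasp_force: 0.0
```

Run:
```python
from plan import *
o=go((.496,.341,.0233),tool(-16.1,25,1)); print(o['eef_pos'],o['wrist_force'])
```

```text
t 3.27 d [-0.011 -0.013 -0.037] w [-0.0003  0.0012  0.0012] rows 0.1
[0.49713863 0.34229562 0.02697597] [-0.11888687 -0.00917665  0.58693344]
```

>>> {"method": "servo_tool", "body": {
  "steps": [
    {"dx": -0.01,"dy": -0.01,"dz": -0.03,"wx": 0,"wy": 0,"wz": 0},
    {"dx": -0.01,"dy": -0.01,"dz": -0.03,"wx": 0,"wy": 0,"wz": 0},
    {"dx": -0.01,"dy": -0.01,"dz": -0.03,"wx": 0,"wy": 0,"wz": 0},
    {"dx": -0.01,"dy": -0.01,"dz": -0.03,"wx": 0,"wy": 0,"wz": 0},
    {"dx": -0.01,"dy": -0.01,"dz": -0.03,"wx": 0,"wy": 0,"wz": 0}
  ],
  "jaw": 0
}}

```text
time_s: 3.68
eef_pos: [0.4952, 0.3407, 0.0226]
eef_rot: [0.215, 0.139, 0.966, -0.031]
wrist_force: [-3.6, -0.7, 6.2]
opening: 0.735
grasp_force: 66.0
```

>>> {"method": "servo_tool", "body": {
  "steps": [
    {"dx": 0,"dy": 0,"dz": 0,"wx": 0,"wy": 0,"wz": 0},
    {"dx": 0,"dy": 0,"dz": 0,"wx": 0,"wy": 0,"wz": 0},
    {"dx": 0,"dy": 0,"dz": 0,"wx": 0,"wy": 0,"wz": 0},
    {"dx": 0,"dy": 0,"dz": 0,"wx": 0,"wy": 0,"wz": 0},
    {"dx": 0,"dy": 0,"dz": 0,"wx": 0,"wy": 0,"wz": 0}
  ]
}}

```text
time_s: 4.1
eef_pos: [0.4953, 0.3407, 0.0226]
eef_rot: [0.215, 0.139, 0.966, -0.031]
wrist_force: [-3.3, -0.9, 5.7]
opening: 0.744
grasp_force: 66.0
```

Run:
```python
from plan import *
from h import *
o=ctrl.get_obs(); print(o['eef_pos'],o['eef_rot'],o['opening']*85)
c=snap('wrist','w5.png')
# pose of panel in tool frame via corner of blue blob
B=lambda h:(abs(h[...,0].astype(int)-110)<15)&(h[...,1]>120)&(h[...,2]>25)
print(blob(c,.514,.336,.052,.16,B))
```

```text
[0.49525171 0.34067372 0.02261134] [ 0.21510938  0.13853488  0.9662235  -0.0307927 ] 63.19877631230058
(0.49899702962239584, 0.3384941569010417, 80.32403971354167, 55.26129150390625, 15.64224624633789)
```

Panel gripped (opening 63 mm, force 66 N). I'll lift it, then fit the rack's pose.

>>> {"method": "servo_tool", "body": {
  "steps": [
    {"dx": 0,"dy": 0,"dz": 0.1,"wx": 0,"wy": 0,"wz": 0},
    {"dx": 0,"dy": 0,"dz": 0.3,"wx": 0,"wy": 0,"wz": 0},
    {"dx": 0,"dy": 0,"dz": 0.6,"wx": 0,"wy": 0,"wz": 0},
    {"dx": 0,"dy": 0,"dz": 0.9,"wx": 0,"wy": 0,"wz": 0},
    {"dx": 0,"dy": 0,"dz": 1,"wx": 0,"wy": 0,"wz": 0}
  ]
}}

```text
time_s: 4.57
eef_pos: [0.4973, 0.3421, 0.1274]
eef_rot: [0.217, 0.139, 0.966, -0.029]
wrist_force: [1.0, 0.2, -1.3]
opening: 0.74
grasp_force: 65.7
```

>>> {"method": "servo_tool", "body": {
  "steps": [
    {"dx": 0,"dy": -0.2,"dz": 0.2,"wx": 0,"wy": 0,"wz": 0},
    {"dx": 0,"dy": -0.4,"dz": 0.4,"wx": 0,"wy": 0,"wz": 0},
    {"dx": 0,"dy": -0.6,"dz": 0.6,"wx": 0,"wy": 0,"wz": 0},
    {"dx": 0,"dy": -0.8,"dz": 0.8,"wx": 0,"wy": 0,"wz": 0},
    {"dx": 0,"dy": -1,"dz": 1,"wx": 0,"wy": 0,"wz": 0}
  ]
}}

```text
time_s: 4.98
eef_pos: [0.4946, 0.2396, 0.2225]
eef_rot: [0.214, 0.138, 0.966, -0.031]
wrist_force: [-0.1, -0.7, 0.4]
opening: 0.741
grasp_force: 65.8
```

```bash
cat > rack.py <<'E'
from h import *
from scipy.optimize import minimize
S=4
def world(p,x,y,a): 
    a=np.radians(a); return np.c_[x+p[:,0]*np.cos(a)-p[:,1]*np.sin(a), y+p[:,0]*np.sin(a)+p[:,1]*np.cos(a), p[:,2]]
def hull(c,p,w): return np.round(cv2.convexHull(((proj(c,p)-w)*S).astype(np.float32))).astype(np.int32)
box=np.array([[i*.065,j*.05,k] for i in(1,-1) for j in(1,-1) for k in(0,.015)])
t=np.linspace(0,2*np.pi,12,endpoint=False)
dow=[np.vstack([np.c_[dx+.004*np.cos(t),dy+.004*np.sin(t),np.full(12,z)] for z in(.015,.062)]+[[[dx,dy,.065]]]) for dx in(-.042,-.014,.014,.042) for dy in(-.016,.016)]
V=[]
for f,x0,y0 in(('scene0',180,215),('side0',235,325)):
    c=dict(np.load(f'pics/{f}.npz')); w=np.array([x0,y0]); im=c['frame'][y0:y0+85,x0:x0+110]
    im=cv2.resize(im,None,fx=S,fy=S,interpolation=cv2.INTER_CUBIC); V.append((c,w+.5-.5/S-.5+0.,im.astype(float)))
def score(p,out=None):
    s=0
    for i,(c,w,im) in enumerate(V):
        L=np.zeros(im.shape[:2],np.uint8); cv2.fillConvexPoly(L,hull(c,world(box,*p),w),1)
        for d in dow: cv2.fillConvexPoly(L,hull(c,world(d,*p),w),2)
        for k in range(3):
            m=L==k
            if k==0: m&=cv2.dilate((L>0).astype(np.uint8),np.ones((41,41)))>0
            v=im[m]; s+=((v-np.median(v,0))**2).clip(0,4000).sum()/1e6 
        if out is not None: 
            o=im[:,:,::-1].astype(np.uint8).copy()
            for d in [box]+dow: cv2.polylines(o,[hull(c,world(d,*p),w)],True,(0,255,0))
            out.append(o)
    return s
E
python3 - <<'E'
from rack import *
best=None
for a in(4,8,12):
    r=minimize(score,[.517,-.32,a],method='Nelder-Mead',options=dict(initial_simplex=[[.517,-.32,a],[.525,-.32,a],[.517,-.312,a],[.517,-.32,a+3]],xatol=1e-4,fatol=1e-3)); print(r.x,r.fun)
    if best is None or r.fun<best.fun: best=r
o=[];score(best.x,o); cv2.imwrite('pics/fit.png',cv2.resize(np.hstack(o),None,fx=.9,fy=.9))
for i in (0,1):
    v=V; 
    import rack; rack.V=[V[i]]; r=minimize(rack.score,best.x,method='Nelder-Mead',options=dict(initial_simplex=best.x+np.array([[0,0,0],[.004,0,0],[0,.004,0],[0,0,2]]))); print(i,r.x,r.fun)
E
```

```text
[ 0.51514691 -0.31993929  8.78823415] 162.41364374999998
[ 0.51495503 -0.3202886   8.59706327] 163.383499
[ 0.51502432 -0.32003794  8.22253411] 162.65789300000003
0 [ 0.5129907  -0.3204672   8.27677365] 49.537134
1 [ 0.51514691 -0.31993929  8.78823415] 111.806296
```

View pics/fit.png

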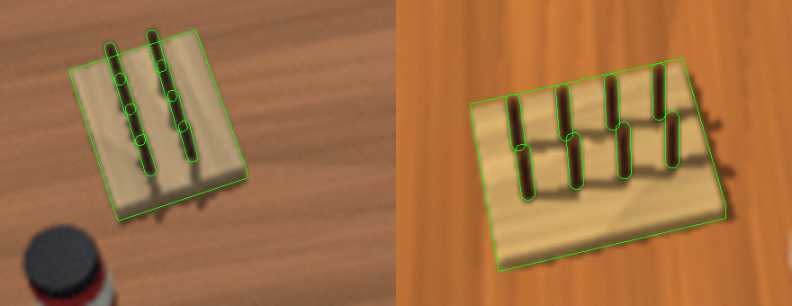

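Rack fit is good: the overlay sits on the board and dowels in both views. Rack at (.5145,-.320), yaw 8.6°.

```bash
cat >> plan.py <<'E'
RACK=np.array([.5145,-.3201]); YAW=8.6
def rel(tp,tq,op,yaw):
    r=Q(tq); ro=Rz(np.radians(yaw)); return r.inv().apply(np.array(op)-tp), r.inv()*ro
def target(rl,slot,half,lift):
    c,s=np.cos(np.radians(YAW)),np.sin(np.radians(YAW))
    p=np.r_[RACK+slot*np.array([c,s]),.015+half+lift]; x=np.array([0,0,-1.]);z=np.array([c,s,0]);y=np.cross(z,x)
    R_=R.from_matrix(np.c_[x,y,z])*rl[1].inv(); return p-R_.apply(rl[0]),R_
PANEL=rel([.49525171,.34067372,.02261134],[.21510938,.13853488,.9662235,-.0307927],[.5097,.337,.046],-16.05)
E
python3 - <<'E'
from plan import *
b=fit(D);P,s=b[2],b[1]
tp,tr=target(PANEL,-.028,.055,.09); print(tp,tr.apply([0,0,1]))
o=go(tp,tr); r0=Q(o['eef_rot']);w=(tr*r0.inv()).as_rotvec(); print(np.degrees(np.linalg.norm(w)))
qq=o['q']
for f in np.linspace(0,1,9):
    p=o['eef_pos']*(1-f)+tp*f; qq,c=ik(p,R.from_rotvec(w*f)*r0,P,s,qq); print(p.round(2),qq.round(2),'%.0e'%c)
qq,c=ik(tp-[0,0,.09],tr,P,s,qq);print(qq.round(2),c)
E
```

```text
[ 0.46375853 -0.32824329  0.1749008 ] [-0.89509453 -0.13728595 -0.42421498]
t 4.98 d [-0.308 -5.678 -0.476] w [0.0327 0.5017 0.1072] rows 13.7
92.53414069418963
[0.49 0.24 0.22] [ 0.39 -0.05  1.93 -0.33  0.94 -0.74] 2e-18
[0.49 0.17 0.22] [ 0.19 -0.05  1.9  -0.15  1.09 -1.09] 3e-20
[0.49 0.1  0.21] [ 0.01  0.01  1.84 -0.08  1.26 -1.36] 1e-22
[0.48 0.03 0.2 ] [-0.13  0.12  1.74 -0.09  1.43 -1.55] 2e-21
[ 0.48 -0.04  0.2 ] [-0.24  0.26  1.62 -0.15  1.59 -1.71] 4e-21
[ 0.48 -0.12  0.19] [-0.33  0.42  1.48 -0.24  1.74 -1.84] 2e-21
[ 0.47 -0.19  0.19] [-0.4   0.58  1.34 -0.36  1.87 -1.98] 7e-21
[ 0.47 -0.26  0.18] [-0.46  0.75  1.19 -0.52  2.   -2.12] 1e-18
[ 0.46 -0.33  0.17] [-0.51  0.91  1.04 -0.7   2.1  -2.29] 2e-29
[-0.51  1.04  1.02 -0.67  2.02 -2.21] 4.555908030227723e-30
```

>>> {"method": "servo_tool", "body": {
  "steps": [
    {"dx": 0,"dy": -0.2,"dz": 0,"wx": 0.001,"wy": 0.02,"wz": 0.004},
    {"dx": 0,"dy": -0.4,"dz": 0,"wx": 0.003,"wy": 0.04,"wz": 0.008},
    {"dx": 0,"dy": -0.6,"dz": 0,"wx": 0.004,"wy": 0.06,"wz": 0.013},
    {"dx": 0,"dy": -0.8,"dz": 0,"wx": 0.005,"wy": 0.08,"wz": 0.017},
    {"dx": 0,"dy": -1,"dz": 0,"wx": 0.007,"wy": 0.1,"wz": 0.021}
  ]
}}

```text
time_s: 5.4
eef_pos: [0.4949, 0.1397, 0.2224]
eef_rot: [0.059, 0.102, 0.992, -0.034]
wrist_force: [0.8, -0.1, -1.4]
opening: 0.738
grasp_force: 65.8
```

>>> {"method": "servo_tool", "body": {
  "steps": [
    {"dx": 0,"dy": -0.2,"dz": 0,"wx": 0.001,"wy": 0.02,"wz": 0.004},
    {"dx": 0,"dy": -0.4,"dz": 0,"wx": 0.003,"wy": 0.04,"wz": 0.008},
    {"dx": 0,"dy": -0.6,"dz": 0,"wx": 0.004,"wy": 0.06,"wz": 0.013},
    {"dx": 0,"dy": -0.8,"dz": 0,"wx": 0.005,"wy": 0.08,"wz": 0.017},
    {"dx": 0,"dy": -1,"dz": 0,"wx": 0.007,"wy": 0.1,"wz": 0.021}
  ]
}}

```text
time_s: 5.82
eef_pos: [0.495, 0.0395, 0.2221]
eef_rot: [-0.097, 0.064, 0.993, -0.037]
wrist_force: [0.6, 0.5, -1.2]
opening: 0.739
grasp_force: 65.8
```

>>> {"method": "servo_tool", "body": {
  "steps": [
    {"dx": 0,"dy": -0.2,"dz": 0,"wx": 0.001,"wy": 0.02,"wz": 0.004},
    {"dx": 0,"dy": -0.4,"dz": 0,"wx": 0.003,"wy": 0.04,"wz": 0.008},
    {"dx": 0,"dy": -0.6,"dz": 0,"wx": 0.004,"wy": 0.06,"wz": 0.013},
    {"dx": 0,"dy": -0.8,"dz": 0,"wx": 0.005,"wy": 0.08,"wz": 0.017},
    {"dx": 0,"dy": -1,"dz": 0,"wx": 0.007,"wy": 0.1,"wz": 0.021}
  ]
}}

```text
time_s: 6.23
eef_pos: [0.4951, -0.0604, 0.2219]
eef_rot: [-0.25, 0.023, 0.967, -0.039]
wrist_force: [-0.1, 0.4, -0.8]
opening: 0.74
grasp_force: 65.8
```

>>> {"method": "servo_tool", "body": {
  "steps": [
    {"dx": 0,"dy": -0.2,"dz": 0,"wx": 0.001,"wy": 0.02,"wz": 0.004},
    {"dx": 0,"dy": -0.4,"dz": 0,"wx": 0.003,"wy": 0.04,"wz": 0.008},
    {"dx": 0,"dy": -0.6,"dz": 0,"wx": 0.004,"wy": 0.06,"wz": 0.013},
    {"dx": 0,"dy": -0.8,"dz": 0,"wx": 0.005,"wy": 0.08,"wz": 0.017},
    {"dx": 0,"dy": -1,"dz": 0,"wx": 0.007,"wy": 0.1,"wz": 0.021}
  ]
}}

```text
time_s: 6.65
eef_pos: [0.4952, -0.1604, 0.2217]
eef_rot: [-0.397, -0.018, 0.917, -0.039]
wrist_force: [0.4, 0.0, -0.1]
opening: 0.739
grasp_force: 65.8
```

Run:
```python
from plan import *
tp,tr=target(PANEL,-.028,.055,.09); o=go(tp,tr); print(o['eef_pos'],o['q'].round(2))
```

```text
t 6.65 d [-0.314 -1.679 -0.468] w [0.0062 0.1007 0.024 ] rows 4.2
[ 0.49516327 -0.16036653  0.22174396] [-0.34  0.64  1.22 -0.37  2.02 -1.98]
```

>>> {"method": "servo_tool", "body": {
  "steps": [
    {"dx": 0,"dy": -0.2,"dz": 0,"wx": 0.001,"wy": 0.02,"wz": 0.005},
    {"dx": -0.1,"dy": -0.4,"dz": 0,"wx": 0.003,"wy": 0.04,"wz": 0.01},
    {"dx": -0.2,"dy": -0.6,"dz": 0,"wx": 0.004,"wy": 0.06,"wz": 0.015},
    {"dx": -0.3,"dy": -0.8,"dz": 0,"wx": 0.005,"wy": 0.08,"wz": 0.02},
    {"dx": -0.31,"dy": -1,"dz": 0,"wx": 0.006,"wy": 0.1,"wz": 0.024}
  ]
}}

```text
time_s: 7.07
eef_pos: [0.4631, -0.2603, 0.2217]
eef_rot: [-0.534, -0.062, 0.842, -0.042]
wrist_force: [-0.6, -0.5, -0.5]
opening: 0.739
grasp_force: 65.8
```

>>> {"method": "servo_tool", "body": {
  "steps": [
    {"dx": 0,"dy": -0.2,"dz": 0,"wx": 0,"wy": 0,"wz": 0},
    {"dx": 0,"dy": -0.4,"dz": -0.1,"wx": 0,"wy": 0,"wz": 0},
    {"dx": 0,"dy": -0.68,"dz": -0.2,"wx": 0,"wy": 0,"wz": 0},
    {"dx": 0,"dy": -0.68,"dz": -0.2,"wx": 0,"wy": 0,"wz": 0},
    {"dx": 0,"dy": -0.68,"dz": -0.2,"wx": 0,"wy": 0,"wz": 0}
  ]
}}

```text
time_s: 7.48
eef_pos: [0.4633, -0.3288, 0.2007]
eef_rot: [-0.533, -0.061, 0.843, -0.042]
wrist_force: [-0.5, 0.5, -0.8]
opening: 0.738
grasp_force: 65.9
```

Run:
```python
from plan import *
from h import *
a=snap('side','s1.png');b=snap('scene','c1.png')
tp,tr=target(PANEL,-.028,.055,.09); o=go(tp,tr); print(o['eef_pos'],o['wrist_force'])
f=lambda c,x,y:cv2.resize(np.ascontiguousarray(c['frame'][y:y+150,x:x+130,::-1]),None,fx=3,fy=3,interpolation=cv2.INTER_CUBIC)
cv2.imwrite('pics/v1.png',np.hstack([f(a,220,260),f(b,165,165)]))
```

```text
t 7.58 d [-0.004 -0.01  -0.27 ] w [0.0002 0.0018 0.0003] rows 0.6
[ 0.46413918 -0.32725739  0.20195048] [ 0.23174822 -0.39828858  0.26158008]
```

View pics/v1.png

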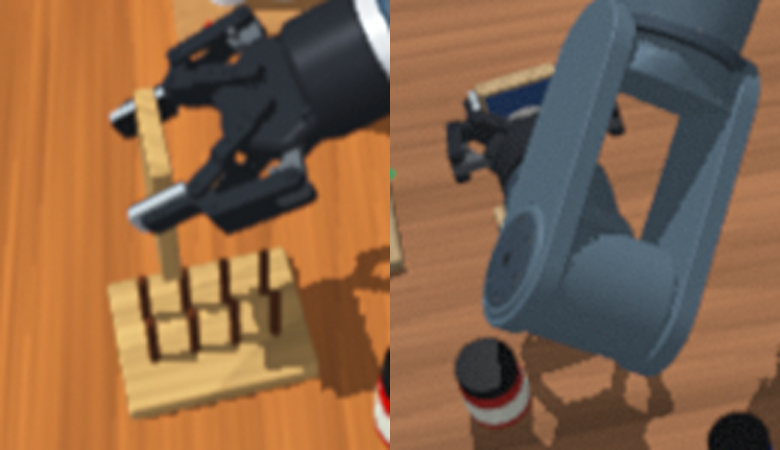

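The side view (left) shows the panel upright above the first slot, and the scene view shows the arm clear of the red jar. I'll lower it to just above the dowels and check the alignment with an overlay.

>>> {"method": "servo_tool", "body": {
  "steps": [
    {"dx": 0,"dy": 0,"dz": -0.1,"wx": 0,"wy": 0.001,"wz": 0},
    {"dx": 0,"dy": 0,"dz": -0.2,"wx": 0,"wy": 0.001,"wz": 0},
    {"dx": 0,"dy": 0,"dz": -0.35,"wx": 0,"wy": 0.001,"wz": 0},
    {"dx": 0,"dy": 0,"dz": -0.47,"wx": 0,"wy": 0.001,"wz": 0},
    {"dx": 0,"dy": 0,"dz": -0.47,"wx": 0,"wy": 0.001,"wz": 0}
  ]
}}

```text
time_s: 8.0
eef_pos: [0.4629, -0.3262, 0.1512]
eef_rot: [-0.536, -0.063, 0.841, -0.041]
wrist_force: [-0.3, -0.3, -0.8]
opening: 0.735
grasp_force: 65.9
```

```bash
cat > ov.py <<'E'
from plan import *
from h import *
import rack
def ov(rl,dim,slot,half,f,x=225,y=270):
    a=snap('side',f)
    tp,tr=target(rl,slot,half,0); o=go(tp,tr); r=Q(o['eef_rot']); print(o['eef_pos'],o['wrist_force'])
    bx=np.array([[i,j,k] for i in(1,-1) for j in(1,-1) for k in(1,-1)])*np.array(dim)/2
    w=(r*rl[1]).apply(bx)+r.apply(rl[0])+o['eef_pos']; print('low',w[:,2].min())
    S=4;im=cv2.resize(np.ascontiguousarray(a['frame'][y:y+140,x:x+130,::-1]),None,fx=S,fy=S,interpolation=cv2.INTER_CUBIC)
    raw=im.copy(); pr=((proj(a,w)-[x,y])*S).astype(int)
    for i in range(8):
        for j in range(i):
            if (abs(bx[i]-bx[j])>1e-6).sum()==1: cv2.line(im,tuple(pr[i].tolist()),tuple(pr[j].tolist()),(0,255,0),1)
    return im,raw
E
python3 - <<'E'
from ov import *
im,raw=ov(PANEL,(.11,.064,.012),-.028,.055,'s2.png'); cv2.imwrite('pics/v2.png',cv2.resize(np.hstack([im,raw]),None,fx=.75,fy=.75))
E
```

```text
t 8.05 d [ 0.005 -0.017 -0.678] w [-0.0005 -0.0005 -0.0001] rows 1.6
[ 0.46330094 -0.32650701  0.15272601] [ 0.9148713  -0.13236696 -0.45813113]
low 0.08272836816552903
```

View pics/v2.png

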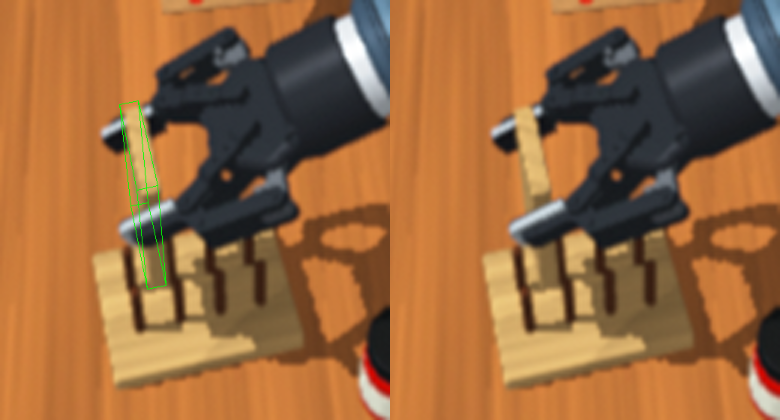

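The overlay matches the panel to about 1 px, and the panel is between the first two dowel rows. I'll lower it in.

>>> {"method": "servo_tool", "body": {
  "steps": [
    {"dx": 0,"dy": -0.02,"dz": -0.1,"wx": 0,"wy": 0,"wz": 0},
    {"dx": 0,"dy": -0.02,"dz": -0.2,"wx": 0,"wy": 0,"wz": 0},
    {"dx": 0,"dy": -0.02,"dz": -0.3,"wx": 0,"wy": 0,"wz": 0},
    {"dx": 0,"dy": -0.02,"dz": -0.4,"wx": 0,"wy": 0,"wz": 0},
    {"dx": 0,"dy": -0.02,"dz": -0.4,"wx": 0,"wy": 0,"wz": 0}
  ]
}}

```text
time_s: 8.47
eef_pos: [0.4632, -0.3288, 0.1124]
eef_rot: [-0.535, -0.062, 0.841, -0.041]
wrist_force: [-0.0, 0.8, -1.0]
opening: 0.732
grasp_force: 65.9
```

>>> {"method": "servo_tool", "body": {
  "steps": [
    {"dx": 0,"dy": 0,"dz": -0.06,"wx": 0,"wy": 0,"wz": 0},
    {"dx": 0,"dy": 0,"dz": -0.12,"wx": 0,"wy": 0,"wz": 0},
    {"dx": 0,"dy": 0,"dz": -0.18,"wx": 0,"wy": 0,"wz": 0},
    {"dx": 0,"dy": 0,"dz": -0.22,"wx": 0,"wy": 0,"wz": 0},
    {"dx": 0,"dy": 0,"dz": -0.22,"wx": 0,"wy": 0,"wz": 0}
  ]
}}

```text
time_s: 8.88
eef_pos: [0.4638, -0.3291, 0.0922]
eef_rot: [-0.534, -0.062, 0.842, -0.042]
wrist_force: [-1.0, -0.7, -1.3]
opening: 0.738
grasp_force: 65.9
```

Run:
```python
from ov import *
im,raw=ov(PANEL,(.11,.064,.012),-.028,.055,'s3.png'); cv2.imwrite('pics/v3.png',cv2.resize(np.hstack([im,raw]),None,fx=.75,fy=.75))
```

```text
t 8.93 d [-0.002  0.01  -0.079] w [0.0002 0.0005 0.0001] rows 0.2
[ 0.46399098 -0.32924241  0.09277257] [ 0.69646931  0.72914333 -0.60181122]
low 0.022869037560308683
```

>>> {"method": "servo_tool", "body": {
  "steps": [
    {"dx": 0,"dy": 0,"dz": -0.02,"wx": 0,"wy": 0,"wz": 0},
    {"dx": 0,"dy": 0,"dz": -0.04,"wx": 0,"wy": 0,"wz": 0},
    {"dx": 0,"dy": 0,"dz": -0.06,"wx": 0,"wy": 0,"wz": 0},
    {"dx": 0,"dy": 0,"dz": -0.07,"wx": 0,"wy": 0,"wz": 0},
    {"dx": 0,"dy": 0,"dz": -0.07,"wx": 0,"wy": 0,"wz": 0}
  ]
}}

```text
time_s: 9.35
eef_pos: [0.4644, -0.3294, 0.0868]
eef_rot: [-0.534, -0.061, 0.842, -0.043]
wrist_force: [0.7, 0.3, 1.8]
opening: 0.738
grasp_force: 66.0
```

>>> {"method": "servo_tool", "body": {
  "steps": [
    {"dx": 0,"dy": 0,"dz": -0.005,"wx": 0,"wy": 0,"wz": 0},
    {"dx": 0,"dy": 0,"dz": -0.005,"wx": 0,"wy": 0,"wz": 0},
    {"dx": 0,"dy": 0,"dz": -0.01,"wx": 0,"wy": 0,"wz": 0},
    {"dx": 0,"dy": 0,"dz": -0.01,"wx": 0,"wy": 0,"wz": 0},
    {"dx": 0,"dy": 0,"dz": -0.01,"wx": 0,"wy": 0,"wz": 0}
  ]
}}

```text
time_s: 9.77
eef_pos: [0.4644, -0.3293, 0.0867]
eef_rot: [-0.534, -0.061, 0.842, -0.043]
wrist_force: [-1.1, 2.0, 6.9]
opening: 0.739
grasp_force: 66.2
```

Touchdown at 7 N. I'll release and back out along the tool axis.

>>> {"method": "servo_tool", "body": {
  "steps": [
    {"dx": 0,"dy": 0,"dz": 0,"wx": 0,"wy": 0,"wz": 0},
    {"dx": 0,"dy": 0,"dz": 0,"wx": 0,"wy": 0,"wz": 0},
    {"dx": 0,"dy": 0,"dz": 0,"wx": 0,"wy": 0,"wz": 0},
    {"dx": 0,"dy": 0,"dz": 0,"wx": 0,"wy": 0,"wz": 0},
    {"dx": 0,"dy": 0,"dz": 0,"wx": 0,"wy": 0,"wz": 0}
  ],
  "jaw": 1
}}

```text
time_s: 10.18
eef_pos: [0.4641, -0.3294, 0.0849]
eef_rot: [-0.534, -0.062, 0.842, -0.042]
wrist_force: [-0.6, 0.9, -0.3]
opening: 1.003
grasp_force: 0.0
```

>>> {"method": "servo_tool", "body": {
  "steps": [
    {"dx": 0.09,"dy": 0.015,"dz": 0.04,"wx": 0,"wy": 0,"wz": 0},
    {"dx": 0.27,"dy": 0.04,"dz": 0.13,"wx": 0,"wy": 0,"wz": 0},
    {"dx": 0.45,"dy": 0.07,"dz": 0.21,"wx": 0,"wy": 0,"wz": 0},
    {"dx": 0.7,"dy": 0.11,"dz": 0.33,"wx": 0,"wy": 0,"wz": 0},
    {"dx": 0.9,"dy": 0.14,"dz": 0.42,"wx": 0,"wy": 0,"wz": 0}
  ]
}}

```text
time_s: 10.6
eef_pos: [0.5553, -0.3151, 0.1281]
eef_rot: [-0.534, -0.061, 0.842, -0.043]
wrist_force: [0.1, -0.6, -0.3]
opening: 0.997
grasp_force: 0.0
```

Run:
```python
from ov import *
a=snap('side','s4.png'); o=ctrl.get_obs(); print(o['eef_pos'],o['eef_rot'])
x,y=225,270
im=cv2.resize(np.ascontiguousarray(a['frame'][y:y+130,x:x+130,::-1]),None,fx=4,fy=4,interpolation=cv2.INTER_CUBIC); cv2.imwrite('pics/v4.png',im)
b=fit(D);P,s=b[2],b[1]
g=lambda t:np.array(t)
# path to tile
qq=o['q']
for p,hd,t in [((.57,-.27,.25),8,-65),((.57,-.2,.25),5,-40),((.56,-.1,.25),0,0),((.555,0,.2),-3,25),((.565,.014,.03),-3.1,25)]:
    qq,c=ik(g(p),tool(hd,t,1),P,s,qq); print(p,qq.round(2),'%.0e'%c)
tz=tool(-3.1,25,1).apply([0,0,1]); gp=np.array([.578,.0135,.045])-.02*np.array([np.cos(np.radians(3.1)),-np.sin(np.radians(3.1)),0]); print('tile tcp',gp+.025*tz)
go(gp+.025*tz,tool(-3.1,25,1))
```

```text
[ 0.55824932 -0.314359    0.12987795] [-0.53209923 -0.0618315   0.84327396 -0.04400347]
(0.57, -0.27, 0.25) [-0.4   1.04  0.65 -0.73  2.38 -2.39] 2e-20
(0.57, -0.2, 0.25) [-0.38  0.71  0.98 -0.33  2.06 -2.1 ] 4e-24
(0.56, -0.1, 0.25) [-0.39  0.15  1.6  -0.    1.39 -1.96] 2e-18
(0.555, 0, 0.2) [-0.27 -0.11  2.04  0.13  0.79 -1.86] 4e-21
(0.565, 0.014, 0.03) [-0.23  0.24  2.1   0.2   0.38 -1.91] 4e-28
tile tcp [0.56857926 0.01401021 0.02234231]
t 10.65 d [ 0.103  3.284 -1.075] w [ 0.0264 -0.4974 -0.0495] rows 12.5
```

View pics/v4.png

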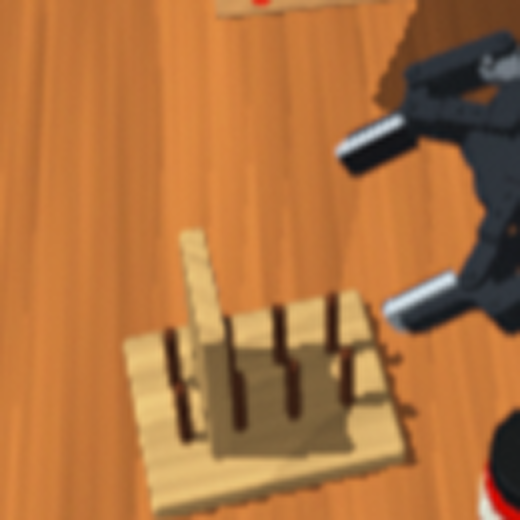

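The panel stands free and upright in the near slot. Next is the tile.

>>> {"method": "servo_tool", "body": {
  "steps": [
    {"dx": 0.05,"dy": 0,"dz": 0.2,"wx": 0,"wy": 0,"wz": 0},
    {"dx": 0.05,"dy": 0,"dz": 0.4,"wx": 0,"wy": 0,"wz": 0},
    {"dx": 0.05,"dy": 0,"dz": 0.6,"wx": 0,"wy": 0,"wz": 0},
    {"dx": 0.05,"dy": 0.1,"dz": 0.8,"wx": 0,"wy": -0.02,"wz": 0},
    {"dx": 0.05,"dy": 0.28,"dz": 0.8,"wx": 0.002,"wy": -0.04,"wz": -0.004}
  ]
}}

```text
time_s: 11.07
eef_pos: [0.5596, -0.289, 0.2116]
eef_rot: [-0.477, -0.053, 0.876, -0.042]
wrist_force: [1.0, -0.5, 1.3]
opening: 1.004
grasp_force: 0.0
```

>>> {"method": "servo_tool", "body": {
  "steps": [
    {"dx": 0,"dy": 0.2,"dz": 0,"wx": 0.002,"wy": -0.03,"wz": -0.003},
    {"dx": 0,"dy": 0.4,"dz": 0,"wx": 0.003,"wy": -0.06,"wz": -0.006},
    {"dx": 0,"dy": 0.6,"dz": 0,"wx": 0.005,"wy": -0.09,"wz": -0.009},
    {"dx": 0,"dy": 0.8,"dz": 0,"wx": 0.006,"wy": -0.12,"wz": -0.012},
    {"dx": 0,"dy": 1,"dz": 0,"wx": 0.008,"wy": -0.15,"wz": -0.015}
  ]
}}

```text
time_s: 11.48
eef_pos: [0.5591, -0.1868, 0.2095]
eef_rot: [-0.259, -0.029, 0.965, -0.03]
wrist_force: [0.1, 1.0, 0.6]
opening: 1.001
grasp_force: 0.0
```

>>> {"method": "servo_tool", "body": {
  "steps": [
    {"dx": 0,"dy": 0.2,"dz": 0,"wx": 0.002,"wy": -0.03,"wz": -0.003},
    {"dx": 0,"dy": 0.4,"dz": 0,"wx": 0.003,"wy": -0.06,"wz": -0.006},
    {"dx": 0,"dy": 0.6,"dz": 0,"wx": 0.005,"wy": -0.09,"wz": -0.009},
    {"dx": 0,"dy": 0.8,"dz": 0,"wx": 0.006,"wy": -0.12,"wz": -0.012},
    {"dx": 0,"dy": 1,"dz": 0,"wx": 0.008,"wy": -0.15,"wz": -0.015}
  ]
}}

```text
time_s: 11.9
eef_pos: [0.559, -0.087, 0.2096]
eef_rot: [-0.027, -0.002, 0.999, -0.019]
wrist_force: [-0.7, 0.6, 0.4]
opening: 1.001
grasp_force: 0.0
```

>>> {"method": "servo_tool", "body": {
  "steps": [
    {"dx": 0,"dy": 0.2,"dz": 0,"wx": 0.002,"wy": -0.03,"wz": -0.003},
    {"dx": 0,"dy": 0.4,"dz": 0,"wx": 0.003,"wy": -0.06,"wz": -0.006},
    {"dx": 0,"dy": 0.6,"dz": 0,"wx": 0.005,"wy": -0.09,"wz": -0.009},
    {"dx": 0,"dy": 0.8,"dz": 0,"wx": 0.006,"wy": -0.12,"wz": -0.012},
    {"dx": 0,"dy": 1,"dz": 0,"wx": 0.008,"wy": -0.15,"wz": -0.015}
  ]
}}

```text
time_s: 12.32
eef_pos: [0.5589, 0.0128, 0.2094]
eef_rot: [0.207, 0.025, 0.978, -0.005]
wrist_force: [-0.4, -0.5, 0.1]
opening: 0.997
grasp_force: 0.0
```

Run:
```python
from plan import *
from h import *
c=snap('wrist','w6.png'); c=snap('wrist','w7.png'); W=lambda h:(h[...,2]>170)&(h[...,1]<50)
for t in (150,180,210): print(blob(c,.578,.0135,.05,.14,lambda h:(h[...,2]>t)&(h[...,1]<60)))
S=dict(np.load('pics/scene0.npz')); print(blob(S,.578,.0135,.05,.16,lambda h:(h[...,2]>200)&(h[...,1]<60)))
o=go([.5686,.014,.0223],tool(-3.1,25,1)); print(o['eef_pos'])
```

```text
(0.5994767567952474, -0.00834946492513021, 18.064222971598305, 32.45727335611979, 72.89727020263672)
(0.5992636037190755, -0.008181720987955735, 16.897682698567706, 30.981946309407558, 72.89727020263672)
(0.5987423919677735, -0.008590680948893231, 12.797595977783205, 31.15092926025391, 81.02737426757812)
(0.5770780273437499, 0.013284082031249991, 97.29613444010417, 57.175830078125, 3.1507160663604736)
t 12.42 d [ 0.137 -0.012 -1.836] w [-0.0008 -0.0089 -0.0019] rows 4.4
[0.5549133  0.0151563  0.20591655]
```

>>> {"method": "servo_tool", "body": {
  "steps": [
    {"dx": 0.1,"dy": 0,"dz": -0.2,"wx": 0,"wy": -0.009,"wz": -0.002},
    {"dx": 0.1,"dy": 0,"dz": -0.5,"wx": 0,"wy": -0.009,"wz": -0.002},
    {"dx": 0.1,"dy": 0,"dz": -0.8,"wx": 0,"wy": -0.009,"wz": -0.002},
    {"dx": 0.1,"dy": 0,"dz": -1,"wx": 0,"wy": -0.009,"wz": -0.002},
    {"dx": 0.1,"dy": 0,"dz": -1,"wx": 0,"wy": -0.009,"wz": -0.002}
  ]
}}

```text
time_s: 12.83
eef_pos: [0.5662, 0.0124, 0.1034]
eef_rot: [0.213, 0.028, 0.977, -0.005]
wrist_force: [0.1, 0.7, -0.6]
opening: 0.999
grasp_force: 0.0
```

Run:
```python
from plan import *
from h import *
c=snap('wrist','w8.png')
for t in (90,120,160): print(blob(c,.578,.0135,.05,.14,lambda h:(h[...,2]>t)&(h[...,1]<60)))
o=go([.5686,.014,.0223],tool(-3.1,25,1)); print(o['eef_pos'])
```

```text
(0.5648955861409505, 0.01292734781901042, 114.84600728352866, 55.480685933431, 3.388556957244873)
(0.5648955861409505, 0.01292734781901042, 114.84600728352866, 55.480685933431, 3.388556957244873)
(0.5269, -0.012400000000000008, 0.0, 0.0, 0.0)
t 12.88 d [ 0.007  0.018 -0.836] w [-0.0007 -0.001   0.0008] rows 2.0
[0.56789743 0.01217035 0.10591694]
```

>>> {"method": "servo_tool", "body": {
  "steps": [
    {"dx": 0,"dy": 0.01,"dz": -0.2,"wx": 0,"wy": 0,"wz": 0},
    {"dx": 0,"dy": 0.01,"dz": -0.4,"wx": 0,"wy": 0,"wz": 0},
    {"dx": 0,"dy": 0.01,"dz": -0.6,"wx": 0,"wy": 0,"wz": 0},
    {"dx": 0,"dy": 0.01,"dz": -0.8,"wx": 0,"wy": 0,"wz": 0},
    {"dx": 0,"dy": 0.01,"dz": -0.8,"wx": 0,"wy": 0,"wz": 0}
  ]
}}

```text
time_s: 13.3
eef_pos: [0.5685, 0.0134, 0.0261]
eef_rot: [0.215, 0.028, 0.976, -0.005]
wrist_force: [-1.3, 0.2, -0.4]
opening: 0.997
grasp_force: 0.0
```

>>> {"method": "servo_tool", "body": {
  "steps": [
    {"dx": 0,"dy": 0,"dz": -0.01,"wx": 0,"wy": 0,"wz": 0},
    {"dx": 0,"dy": 0,"dz": -0.01,"wx": 0,"wy": 0,"wz": 0},
    {"dx": 0,"dy": 0,"dz": -0.01,"wx": 0,"wy": 0,"wz": 0},
    {"dx": 0,"dy": 0,"dz": -0.01,"wx": 0,"wy": 0,"wz": 0},
    {"dx": 0,"dy": 0,"dz": -0.01,"wx": 0,"wy": 0,"wz": 0}
  ]
}}

```text
time_s: 13.72
eef_pos: [0.5702, 0.0134, 0.0277]
eef_rot: [0.218, 0.028, 0.976, -0.005]
wrist_force: [-0.2, -0.1, 0.2]
opening: 1.0
grasp_force: 0.0
```

Run:
```python
from plan import *
o=go([.5686,.014,.0223],tool(-3.1,25,1)); print(o['eef_pos'],o['wrist_force'])
```

```text
t 13.72 d [-0.016  0.006 -0.054] w [-0.0004  0.001   0.0007] rows 0.1
[0.57019462 0.01342273 0.02773243] [-0.24300797 -0.10009038  0.19777785]
```

>>> {"method": "servo_tool", "body": {
  "steps": [
    {"dx": -0.01,"dy": 0,"dz": -0.04,"wx": 0,"wy": 0,"wz": 0},
    {"dx": -0.01,"dy": 0,"dz": -0.04,"wx": 0,"wy": 0,"wz": 0},
    {"dx": -0.01,"dy": 0,"dz": -0.04,"wx": 0,"wy": 0,"wz": 0},
    {"dx": -0.01,"dy": 0,"dz": -0.04,"wx": 0,"wy": 0,"wz": 0},
    {"dx": -0.01,"dy": 0,"dz": -0.04,"wx": 0,"wy": 0,"wz": 0}
  ],
  "jaw": 0
}}

```text
time_s: 14.13
eef_pos: [0.568, 0.0137, 0.0222]
eef_rot: [0.217, 0.028, 0.976, -0.005]
wrist_force: [-2.9, -0.4, 4.2]
opening: 0.648
grasp_force: 63.5
```

>>> {"method": "servo_tool", "body": {
  "steps": [
    {"dx": 0,"dy": 0,"dz": 0,"wx": 0,"wy": 0,"wz": 0},
    {"dx": 0,"dy": 0,"dz": 0,"wx": 0,"wy": 0,"wz": 0},
    {"dx": 0,"dy": 0,"dz": 0,"wx": 0,"wy": 0,"wz": 0},
    {"dx": 0,"dy": 0,"dz": 0,"wx": 0,"wy": 0,"wz": 0},
    {"dx": 0,"dy": 0,"dz": 0,"wx": 0,"wy": 0,"wz": 0}
  ]
}}

```text
time_s: 14.55
eef_pos: [0.5682, 0.0137, 0.0222]
eef_rot: [0.217, 0.028, 0.976, -0.005]
wrist_force: [-3.1, 1.4, 2.7]
opening: 0.644
grasp_force: 63.6
```

Run:
```python
from plan import *
o=go([.5686,.014,.0223],tool(-3.1,25,1)); print(o['eef_pos'].tolist(),o['eef_rot'].tolist(),o['wrist_force'])
from h import *
s=snap('scene','c2.png'); print(blob(s,.578,.0135,.05,.16,lambda h:(h[...,2]>200)&(h[...,1]<60)))
s=snap('side','s5.png'); print(blob(s,.578,.0135,.05,.16,lambda h:(h[...,2]>200)&(h[...,1]<60)))
```

```text
t 14.55 d [0.004 0.003 0.001] w [-0.0006  0.0003  0.0008] rows 0.0
[0.5681657888638879, 0.013672607149241619, 0.022203918244213503] [0.21676736780297987, 0.027766782157395063, 0.9758144997208477, -0.00519386165999458] [-3.05085419  1.44968394  2.66004907]
(0.6203588134765624, -0.008213378906250013, 10.33857421875, 19.4431396484375, 16.389541625976562)
(0.622802294921875, -0.008111140950520832, 10.898684692382814, 25.95661824544271, 25.253162384033203)
```

>>> {"method": "servo_tool", "body": {
  "steps": [
    {"dx": 0,"dy": 0,"dz": 0.1,"wx": 0,"wy": 0,"wz": 0},
    {"dx": 0,"dy": 0,"dz": 0.3,"wx": 0,"wy": 0,"wz": 0},
    {"dx": 0,"dy": 0,"dz": 0.6,"wx": 0,"wy": 0,"wz": 0},
    {"dx": 0,"dy": 0,"dz": 0.9,"wx": 0,"wy": 0,"wz": 0},
    {"dx": 0,"dy": 0,"dz": 1,"wx": 0,"wy": 0,"wz": 0}
  ]
}}

```text
time_s: 15.07
eef_pos: [0.5709, 0.0129, 0.1275]
eef_rot: [0.22, 0.028, 0.975, -0.006]
wrist_force: [2.3, -0.6, 0.6]
opening: 0.644
grasp_force: 64.0
```

>>> {"method": "servo_tool", "body": {
  "steps": [
    {"dx": 0,"dy": 0,"dz": 0.2,"wx": 0,"wy": 0,"wz": 0},
    {"dx": 0,"dy": 0,"dz": 0.4,"wx": 0,"wy": 0,"wz": 0},
    {"dx": 0,"dy": 0,"dz": 0.6,"wx": 0,"wy": 0,"wz": 0},
    {"dx": 0,"dy": 0,"dz": 0.8,"wx": 0,"wy": 0,"wz": 0},
    {"dx": 0,"dy": 0,"dz": 1,"wx": 0,"wy": 0,"wz": 0}
  ]
}}

```text
time_s: 15.48
eef_pos: [0.5676, 0.0136, 0.2226]
eef_rot: [0.216, 0.028, 0.976, -0.005]
wrist_force: [-0.3, 0.1, -1.5]
opening: 0.642
grasp_force: 63.8
```

```bash
cat >> plan.py <<'E'
TILE=rel([.5681658,.0136726,.0222039],[.21676737,.02776678,.9758145,-.00519386],[.578,.0133,.045],-3.2)
E
python3 - <<'E'
from plan import *
b=fit(D);P,s=b[2],b[1]
tp,tr=target(TILE,.028,.048,.12); print(tp,tr.apply([0,0,1]))
o=go(tp,tr); qq=o['q']
for l in(.12,.06,0):
    t,_=target(TILE,.028,.048,l); qq,c=ik(t,tr,P,s,qq); print(t,qq.round(2),c)
E
```

```text
[ 0.51967185 -0.31949678  0.19283967] [-0.89600171 -0.13403154 -0.42333967]
t 15.48 d [-0.48  -3.331 -0.297] w [-0.0235  0.4999  0.0515] rows 12.6
[ 0.51967185 -0.31949678  0.19283967] [-0.47  1.01  0.83 -0.71  2.21 -2.34] 1.4206896830252797e-30
[ 0.51967185 -0.31949678  0.13283967] [-0.47  1.08  0.83 -0.68  2.16 -2.29] 1.9880657733432835e-19
[ 0.51967185 -0.31949678  0.07283967] [-0.47  1.16  0.8  -0.66  2.11 -2.24] 1.2224284924578597e-17
```

>>> {"method": "servo_tool", "body": {
  "steps": [
    {"dx": 0,"dy": -0.15,"dz": 0,"wx": -0.002,"wy": 0.033,"wz": 0.003},
    {"dx": 0,"dy": -0.3,"dz": 0,"wx": -0.003,"wy": 0.067,"wz": 0.007},
    {"dx": 0,"dy": -0.45,"dz": 0,"wx": -0.005,"wy": 0.1,"wz": 0.01},
    {"dx": 0,"dy": -0.6,"dz": 0,"wx": -0.006,"wy": 0.133,"wz": 0.014},
    {"dx": 0,"dy": -0.75,"dz": 0,"wx": -0.008,"wy": 0.167,"wz": 0.017}
  ]
}}

```text
time_s: 15.9
eef_pos: [0.5684, -0.0624, 0.2227]
eef_rot: [-0.045, -0.003, 0.999, -0.019]
wrist_force: [0.8, -0.8, -1.8]
opening: 0.644
grasp_force: 63.8
```

>>> {"method": "servo_tool", "body": {
  "steps": [
    {"dx": 0,"dy": -0.15,"dz": 0,"wx": -0.002,"wy": 0.033,"wz": 0.003},
    {"dx": 0,"dy": -0.3,"dz": 0,"wx": -0.003,"wy": 0.067,"wz": 0.007},
    {"dx": 0,"dy": -0.45,"dz": 0,"wx": -0.005,"wy": 0.1,"wz": 0.01},
    {"dx": 0,"dy": -0.6,"dz": 0,"wx": -0.006,"wy": 0.133,"wz": 0.014},
    {"dx": 0,"dy": -0.75,"dz": 0,"wx": -0.008,"wy": 0.167,"wz": 0.017}
  ]
}}

```text
time_s: 16.32
eef_pos: [0.5687, -0.1373, 0.2221]
eef_rot: [-0.302, -0.034, 0.952, -0.031]
wrist_force: [-0.1, -0.3, -2.3]
opening: 0.645
grasp_force: 63.8
```

>>> {"method": "servo_tool", "body": {
  "steps": [
    {"dx": 0,"dy": -0.15,"dz": 0,"wx": -0.002,"wy": 0.033,"wz": 0.003},
    {"dx": 0,"dy": -0.3,"dz": 0,"wx": -0.003,"wy": 0.067,"wz": 0.007},
    {"dx": 0,"dy": -0.45,"dz": 0,"wx": -0.005,"wy": 0.1,"wz": 0.01},
    {"dx": 0,"dy": -0.6,"dz": 0,"wx": -0.006,"wy": 0.133,"wz": 0.014},
    {"dx": 0,"dy": -0.75,"dz": 0,"wx": -0.008,"wy": 0.167,"wz": 0.017}
  ]
}}

```text
time_s: 16.73
eef_pos: [0.5686, -0.2121, 0.2215]
eef_rot: [-0.538, -0.062, 0.84, -0.041]
wrist_force: [0.4, -1.5, -1.9]
opening: 0.648
grasp_force: 63.9
```

>>> {"method": "servo_tool", "body": {
  "steps": [
    {"dx": 0,"dy": -0.3,"dz": 0,"wx": 0,"wy": 0,"wz": 0},
    {"dx": 0,"dy": -0.6,"dz": 0,"wx": 0,"wy": 0,"wz": 0},
    {"dx": 0,"dy": -0.8,"dz": 0,"wx": 0,"wy": 0,"wz": 0},
    {"dx": 0,"dy": -0.9,"dz": 0,"wx": 0,"wy": 0,"wz": 0},
    {"dx": 0,"dy": -0.9,"dz": 0,"wx": 0,"wy": 0,"wz": 0}
  ]
}}

```text
time_s: 17.15
eef_pos: [0.5674, -0.3038, 0.221]
eef_rot: [-0.537, -0.061, 0.841, -0.04]
wrist_force: [0.2, 0.2, -1.8]
opening: 0.642
grasp_force: 63.9
```

Run:
```python
from plan import *
tp,tr=target(TILE,.028,.048,.12); o=go(tp,tr); print(o['eef_pos'])
```

```text
t 17.15 d [-0.477 -0.157 -0.282] w [ 0.0006 -0.0008  0.0009] rows 1.4
[ 0.56739802 -0.30381048  0.22100943]
```

>>> {"method": "servo_tool", "body": {
  "steps": [
    {"dx": -0.1,"dy": -0.03,"dz": 0,"wx": 0,"wy": 0,"wz": 0},
    {"dx": -0.25,"dy": -0.08,"dz": 0,"wx": 0,"wy": 0,"wz": 0},
    {"dx": -0.4,"dy": -0.13,"dz": -0.1,"wx": 0,"wy": 0,"wz": 0},
    {"dx": -0.48,"dy": -0.16,"dz": -0.2,"wx": 0,"wy": 0,"wz": 0},
    {"dx": -0.48,"dy": -0.16,"dz": -0.28,"wx": 0,"wy": 0,"wz": 0}
  ]
}}

```text
time_s: 17.57
eef_pos: [0.5194, -0.3164, 0.1941]
eef_rot: [-0.537, -0.062, 0.841, -0.041]
wrist_force: [0.5, 0.2, -1.4]
opening: 0.646
grasp_force: 63.8
```

>>> {"method": "servo_tool", "body": {
  "steps": [
    {"dx": 0,"dy": 0,"dz": -0.2,"wx": 0,"wy": 0,"wz": 0},
    {"dx": 0,"dy": 0,"dz": -0.4,"wx": 0,"wy": 0,"wz": 0},
    {"dx": 0,"dy": 0,"dz": -0.58,"wx": 0,"wy": 0,"wz": 0},
    {"dx": 0,"dy": 0,"dz": -0.58,"wx": 0,"wy": 0,"wz": 0},
    {"dx": 0,"dy": 0,"dz": -0.58,"wx": 0,"wy": 0,"wz": 0}
  ]
}}

```text
time_s: 17.98
eef_pos: [0.5196, -0.3165, 0.1335]
eef_rot: [-0.538, -0.063, 0.839, -0.04]
wrist_force: [-0.4, -0.2, -0.8]
opening: 0.638
grasp_force: 63.8
```

Run:
```python
from ov import *
im,raw=ov(TILE,(.096,.056,.010),.028,.048,'s6.png')
# numeric: tile end face/edge mask columns vs prediction in side view
a=dict(np.load('pics/s6.npz')); o=ctrl.get_obs(); r=Q(o['eef_rot'])
for n,l in (('low-left',[.048,-.028,-.005]),('low-right',[.048,-.028,.005]),('low far L',[.048,.028,-.005])): print(n,proj(a,(r*TILE[1]).apply(l)+r.apply(TILE[0])+o['eef_pos']).round(1))
p=proj(a,(r*TILE[1]).apply([.040,-.028,0])+r.apply(TILE[0])+o['eef_pos'])[0]; u,v=int(p[0]),int(p[1]); print(u,v,a['frame'][v,u-10:u+11].tolist())
```

```text
t 18.03 d [-0.005 -0.025 -0.624] w [ 0.0004 -0.0014 -0.0001] rows 1.5
[ 0.52019592 -0.31697339  0.13523762] [-0.5967341  -1.32100873 -0.39528851]
low 0.07725499537103206
low-left [[303.2 359.6]]
low-right [[308.2 358.5]]
low far L [[297.2 336. ]]
305 356 [[57, 32, 18], [107, 77, 45], [179, 142, 87], [192, 154, 95], [179, 142, 86], [149, 118, 70], [139, 110, 66], [152, 130, 94], [182, 177, 155], [195, 198, 185], [177, 180, 170], [170, 173, 163], [170, 174, 164], [155, 157, 148], [108, 94, 79], [117, 89, 54], [120, 91, 54], [115, 87, 52], [107, 83, 51], [111, 88, 54], [115, 91, 57]]
```

The tile's white edge spans columns 303–308, as predicted. I'll lower it in.

>>> {"method": "servo_tool", "body": {
  "steps": [
    {"dx": -0.005,"dy": -0.02,"dz": -0.1,"wx": 0,"wy": 0,"wz": 0},
    {"dx": -0.005,"dy": -0.02,"dz": -0.2,"wx": 0,"wy": 0,"wz": 0},
    {"dx": -0.005,"dy": -0.02,"dz": -0.3,"wx": 0,"wy": 0,"wz": 0},
    {"dx": -0.005,"dy": -0.02,"dz": -0.4,"wx": 0,"wy": 0,"wz": 0},
    {"dx": -0.005,"dy": -0.02,"dz": -0.4,"wx": 0,"wy": 0,"wz": 0}
  ]
}}

```text
time_s: 18.45
eef_pos: [0.5186, -0.3188, 0.0932]
eef_rot: [-0.538, -0.063, 0.84, -0.04]
wrist_force: [-0.3, -0.5, -2.6]
opening: 0.642
grasp_force: 63.9
```

>>> {"method": "servo_tool", "body": {
  "steps": [
    {"dx": 0,"dy": 0,"dz": -0.05,"wx": 0,"wy": -0.001,"wz": 0},
    {"dx": 0,"dy": 0,"dz": -0.1,"wx": 0,"wy": -0.001,"wz": 0},
    {"dx": 0,"dy": 0,"dz": -0.14,"wx": 0,"wy": -0.001,"wz": 0},
    {"dx": 0,"dy": 0,"dz": -0.16,"wx": 0,"wy": -0.001,"wz": 0},
    {"dx": 0,"dy": 0,"dz": -0.16,"wx": 0,"wy": -0.001,"wz": 0}
  ]
}}

```text
time_s: 18.87
eef_pos: [0.5195, -0.3193, 0.0797]
eef_rot: [-0.535, -0.062, 0.841, -0.041]
wrist_force: [-0.2, -0.4, -2.2]
opening: 0.645
grasp_force: 63.9
```

Run:
```python
from ov import *
im,raw=ov(TILE,(.096,.056,.010),.028,.048,'s7.png')
```

```text
t 18.92 d [-0.    -0.002 -0.073] w [0.0006 0.0002 0.    ] rows 0.2
[ 0.51967637 -0.31933472  0.0801439 ] [ 0.02494468  0.32718918 -2.17970628]
low 0.022257479695773505
```

>>> {"method": "servo_tool", "body": {
  "steps": [
    {"dx": 0,"dy": 0,"dz": -0.02,"wx": 0,"wy": 0,"wz": 0},
    {"dx": 0,"dy": 0,"dz": -0.04,"wx": 0,"wy": 0,"wz": 0},
    {"dx": 0,"dy": 0,"dz": -0.05,"wx": 0,"wy": 0,"wz": 0},
    {"dx": 0,"dy": 0,"dz": -0.06,"wx": 0,"wy": 0,"wz": 0},
    {"dx": 0,"dy": 0,"dz": -0.06,"wx": 0,"wy": 0,"wz": 0}
  ]
}}

```text
time_s: 19.33
eef_pos: [0.5196, -0.3193, 0.074]
eef_rot: [-0.535, -0.062, 0.841, -0.041]
wrist_force: [-0.0, 0.5, -1.7]
opening: 0.641
grasp_force: 63.9
```

>>> {"method": "servo_tool", "body": {
  "steps": [
    {"dx": 0,"dy": 0,"dz": -0.005,"wx": 0,"wy": 0,"wz": 0},
    {"dx": 0,"dy": 0,"dz": -0.01,"wx": 0,"wy": 0,"wz": 0},
    {"dx": 0,"dy": 0,"dz": -0.01,"wx": 0,"wy": 0,"wz": 0},
    {"dx": 0,"dy": 0,"dz": -0.01,"wx": 0,"wy": 0,"wz": 0},
    {"dx": 0,"dy": 0,"dz": -0.01,"wx": 0,"wy": 0,"wz": 0}
  ]
}}

```text
time_s: 19.75
eef_pos: [0.5197, -0.3194, 0.0733]
eef_rot: [-0.535, -0.062, 0.842, -0.041]
wrist_force: [0.5, 0.2, -2.3]
opening: 0.646
grasp_force: 63.9
```

Not down yet: the force still reads the tile's weight (-2.3 N). I'll creep lower.

>>> {"method": "servo_tool", "body": {
  "steps": [
    {"dx": 0,"dy": 0,"dz": -0.005,"wx": 0,"wy": 0,"wz": 0},
    {"dx": 0,"dy": 0,"dz": -0.01,"wx": 0,"wy": 0,"wz": 0},
    {"dx": 0,"dy": 0,"dz": -0.01,"wx": 0,"wy": 0,"wz": 0},
    {"dx": 0,"dy": 0,"dz": -0.01,"wx": 0,"wy": 0,"wz": 0},
    {"dx": 0,"dy": 0,"dz": -0.01,"wx": 0,"wy": 0,"wz": 0}
  ]
}}

```text
time_s: 20.17
eef_pos: [0.5198, -0.3194, 0.0728]
eef_rot: [-0.535, -0.062, 0.842, -0.041]
wrist_force: [-0.2, -0.2, 1.3]
opening: 0.643
grasp_force: 64.1
```

>>> {"method": "servo_tool", "body": {
  "steps": [
    {"dx": 0,"dy": 0,"dz": -0.005,"wx": 0,"wy": 0,"wz": 0},
    {"dx": 0,"dy": 0,"dz": -0.01,"wx": 0,"wy": 0,"wz": 0},
    {"dx": 0,"dy": 0,"dz": -0.01,"wx": 0,"wy": 0,"wz": 0},
    {"dx": 0,"dy": 0,"dz": -0.01,"wx": 0,"wy": 0,"wz": 0},
    {"dx": 0,"dy": 0,"dz": -0.01,"wx": 0,"wy": 0,"wz": 0}
  ]
}}

```text
time_s: 20.58
eef_pos: [0.5199, -0.3194, 0.0727]
eef_rot: [-0.535, -0.061, 0.841, -0.041]
wrist_force: [-0.3, 0.6, 7.3]
opening: 0.646
grasp_force: 64.3
```

Touchdown at the expected height. Releasing and backing out.

>>> {"method": "servo_tool", "body": {
  "steps": [
    {"dx": 0,"dy": 0,"dz": 0,"wx": 0,"wy": 0,"wz": 0},
    {"dx": 0,"dy": 0,"dz": 0,"wx": 0,"wy": 0,"wz": 0},
    {"dx": 0,"dy": 0,"dz": 0,"wx": 0,"wy": 0,"wz": 0},
    {"dx": 0,"dy": 0,"dz": 0,"wx": 0,"wy": 0,"wz": 0},
    {"dx": 0,"dy": 0,"dz": 0,"wx": 0,"wy": 0,"wz": 0}
  ],
  "jaw": 1
}}

```text
time_s: 21.0
eef_pos: [0.5196, -0.3194, 0.071]
eef_rot: [-0.535, -0.062, 0.841, -0.041]
wrist_force: [-0.6, 0.3, -0.0]
opening: 0.993
grasp_force: 0.0
```

>>> {"method": "servo_tool", "body": {
  "steps": [
    {"dx": 0.09,"dy": 0.015,"dz": 0.04,"wx": 0,"wy": 0,"wz": 0},
    {"dx": 0.27,"dy": 0.04,"dz": 0.13,"wx": 0,"wy": 0,"wz": 0},
    {"dx": 0.45,"dy": 0.07,"dz": 0.21,"wx": 0,"wy": 0,"wz": 0},
    {"dx": 0.7,"dy": 0.11,"dz": 0.33,"wx": 0,"wy": 0,"wz": 0},
    {"dx": 0.9,"dy": 0.14,"dz": 0.42,"wx": 0,"wy": 0,"wz": 0}
  ]
}}

```text
time_s: 21.42
eef_pos: [0.6107, -0.305, 0.1145]
eef_rot: [-0.535, -0.062, 0.842, -0.041]
wrist_force: [0.2, -1.3, -0.1]
opening: 0.999
grasp_force: 0.0
```

>>> {"method": "servo_tool", "body": {
  "steps": [
    {"dx": 0,"dy": 0,"dz": 0.2,"wx": 0,"wy": 0,"wz": 0},
    {"dx": 0,"dy": 0,"dz": 0.4,"wx": 0,"wy": 0,"wz": 0},
    {"dx": 0,"dy": 0.2,"dz": 0.6,"wx": 0,"wy": 0,"wz": 0},
    {"dx": 0,"dy": 0.4,"dz": 0.8,"wx": 0,"wy": 0,"wz": 0},
    {"dx": 0,"dy": 0.4,"dz": 0.8,"wx": 0,"wy": 0,"wz": 0}
  ]
}}

```text
time_s: 21.83
eef_pos: [0.6115, -0.2626, 0.2006]
eef_rot: [-0.532, -0.061, 0.843, -0.043]
wrist_force: [0.7, 0.3, 1.6]
opening: 1.002
grasp_force: 0.0
```

Run:
```python
from ov import *
import rack
a=snap('side','s8.png'); b=snap('scene','c8.png')
def f(c,x,y):
    S=4; im=cv2.resize(np.ascontiguousarray(c['frame'][y:y+140,x:x+100,::-1]),None,fx=S,fy=S,interpolation=cv2.INTER_CUBIC)
    for sl,h,w,t in((-.028,.11,.064,.012),(.028,.096,.056,.010)):
        bx=np.array([[sl+i*t/2,j*w/2,.015+k*h] for i in(1,-1) for j in(1,-1) for k in(0,1)])
        pr=((proj(c,rack.world(bx,*RACK,YAW))-[x,y])*S).astype(int)
        for i in range(8):
            for j in range(i):
                if (abs(bx[i]-bx[j])>1e-6).sum()==1: cv2.line(im,tuple(pr[i].tolist()),tuple(pr[j].tolist()),(0,255,0),1)
    return im
cv2.imwrite('pics/v8.png',np.hstack([f(a,245,280),f(b,175,170)]))
print(ctrl.get_obs()['time_s'],ctrl.get_obs()['eef_pos'])
```

```text
21.9333 [ 0.61034774 -0.26527143  0.19642947]
```

View pics/v8.png

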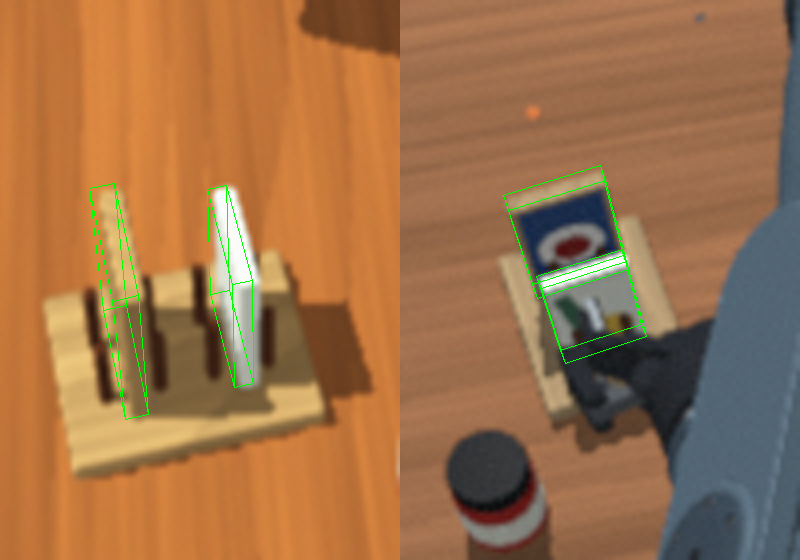

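Both pieces stand upright and fully down in the outer slots, within about 1–1.5 mm of the ideal outline. The middle slot is empty and the gripper is clear. Handing in.

```bash
python3 -c "
from bench import workorder
print(workorder.hand_in())"
```

```text
the job is handed in; nothing more can be done
None
```

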